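# Close the toner jar after refilling

### The job

The refilling is over: lift the orange funnel out of the white jar's neck and stand it in the steel cup, keeping it upright all the way. Then set the black screw cap squarely on the neck so that none of its white lines is at the red arrow, turn it backward (counter-clockwise from above) until a line comes to the arrow and the cap drops into the thread starts, and screw it forward, about a third of a turn, until it is tight, flush on the rim. Let go of everything and leave the other things on the bench as they are.

Things in the scene. Friction and masses are not known exactly. Their poses are not given: they have to be found in the camera images.
- jar: White toner jar fixed upright in a blue bench clamp (base 100 x 140 mm, jaws 70 mm high, black knob to 96 mm on its +y side). Origin on the jar's axis at bench level, z up, x towards the red arrow. Body 84 mm diameter to 95 mm height, shoulder to 54 mm diameter at 116 mm, neck 41 mm outside, 33 mm bore, rim at 150 mm.
- jar_mouth (a point): Centre of the mouth at the rim, 150 mm high; axes as the jar's. The neck has a right-hand thread, 51 mm over it, with three starts 120 degrees apart, its top 3 mm below the rim, 22.5 mm rise per turn. Forward (tightening) is clockwise from above. A cap resting on the threads rises 1 mm per 16 degrees turned backward, then drops 7.5 mm when a white line reaches the arrow.
- jar_arrow (a point): The red arrow on the jar's shoulder, 34 mm from the axis, 106 mm high. The drop comes with a cap line from 2 degrees before the arrow to exactly on it. Forward of the drop the cap sinks 1 mm per 16 degrees, meets the rim at about 90 degrees and is tight at 114 to 124, when the next line is about at the arrow.
- cap: Black ribbed screw cap with three white lines, lying open side down: 63 mm diameter, 29 mm high, 55 to 90 g. Origin at the centre of its open underside, z up through the flat top, x through the first line. Opening 54 mm wide, 23.5 mm deep; inside, under each line, a thread lug reaching in to 22.4 mm from the axis, its underside 8 mm above the cap's underside.
- cap_line0 (a point): Outer end of a white line on the cap's top, on the cap's x axis, 30 mm out, 29 mm above its underside. The cap's underside is below the jar's rim by: 10.4 mm resting on the threads with a line just at the arrow, 1 mm more for each 16 degrees the line is clockwise of it; about 17.5 mm after the drop; 23.5 mm home.
- cap_line1 (a point): The same for the line 120 degrees counter-clockwise of it.
- cap_line2 (a point): The same for the line 240 degrees counter-clockwise of it.
- funnel: Orange filling funnel, 70 to 120 g, standing in the jar's neck. Origin at the centre of the stem's lower end, z up, x towards the grip tab. Stem 25 mm diameter up to 38 mm, cone to 92 mm diameter at 66 mm, rim at 82 mm, open inside. Its origin is 41 mm below the jar's rim; standing fully in the cup, 16 mm above the cup's foot.
- funnel_tab (a point): Point in the funnel's solid grip tab, 62 mm out from its axis, 80 mm above its origin. The tab stands outward from 44 to 80 mm from the axis, is 10 mm thick across, and reaches from 64 to 90 mm above the origin.
- cup: Empty straight steel cup, 80 mm outside and 74 mm inside diameter, 75 mm high, 0.5 kg, loose. Origin at the centre of its foot. The funnel's stem goes in and its cone rests on the rim.
- gear: Bystander: white nylon gear lying flat, 73 mm diameter, 14 mm thick with a hub to 24 mm. Origin centre of underside.
- cyan_bottle: Bystander: closed blue toner bottle, 59 mm diameter, 98 mm tall. Origin centre of foot.
- spirit_bottle: Bystander: white cleaning spirit bottle with a red nozzle, 58 mm diameter, 160 mm tall. Origin centre of foot.
- scanner: Bystander: dark laser scanner unit with a yellow label, 115 x 130 x 44 mm. Origin centre of underside.
- screwdriver: Bystander: red-handled screwdriver lying on the bench, 180 mm long along its x, 26 mm thick. Origin at mid length, underside.
- circuit_board: Bystander: green circuit board, 90 x 130 mm, parts to 20 mm. Origin centre of underside.
Mind the look-alikes: they are no part of the job. What is meant by the cap is not turquoise, and is the larger of those in its own colour.

How it is judged:
On the way, in this order (a step that is already met when the one before it is completed fails the run):
1. The funnel stands upright in the steel cup, its cone on the cup's rim (horizontal distance between funnel and cup below 0.008 m and angle between funnel's own z axis and vertical below 0.15 rad and z of funnel in the frame of cup below 0.024 m and angle between cup's own z axis and vertical below 0.1 rad and linear speed of funnel below 0.05 m/s), for 0.2 s.
2. The cap rests square on the jar's neck, touching it, not yet dropped, with no white line within about 15 degrees of the red arrow (horizontal distance between cap and jar_mouth below 0.004 m and angle between cap's own z axis and vertical below 0.1 rad and z of cap in the frame of jar_mouth between -0.0173 and -0.0095 m and contact force between cap and jar above 0.1 N and not ((x of cap_line0 in the frame of jar above 0.015 m and y of cap_line0 in the frame of jar between -0.0078 and 0.0078 m) or (x of cap_line1 in the frame of jar above 0.015 m and y of cap_line1 in the frame of jar between -0.0078 and 0.0078 m) or (x of cap_line2 in the frame of jar above 0.015 m and y of cap_line2 in the frame of jar between -0.0078 and 0.0078 m))), for 0.1 s.
3. Still up on the threads, the cap has been turned backward until a white line is 2 to 17 degrees short of the red arrow (horizontal distance between cap and jar_mouth below 0.004 m and angle between cap's own z axis and vertical below 0.1 rad and z of cap in the frame of jar_mouth between -0.0135 and -0.008 m and ((x of cap_line0 in the frame of jar above 0.015 m and y of cap_line0 in the frame of jar between -0.0088 and -0.001 m) or (x of cap_line1 in the frame of jar above 0.015 m and y of cap_line1 in the frame of jar between -0.0088 and -0.001 m) or (x of cap_line2 in the frame of jar above 0.015 m and y of cap_line2 in the frame of jar between -0.0088 and -0.001 m))), for 0.03 s.
4. The cap has dropped into the thread starts, with a white line within about 17 degrees of the red arrow (horizontal distance between cap and jar_mouth below 0.004 m and angle between cap's own z axis and vertical below 0.1 rad and z of cap in the frame of jar_mouth between -0.0205 and -0.016 m and ((x of cap_line0 in the frame of jar above 0.015 m and y of cap_line0 in the frame of jar between -0.0088 and 0.0088 m) or (x of cap_line1 in the frame of jar above 0.015 m and y of cap_line1 in the frame of jar between -0.0088 and 0.0088 m) or (x of cap_line2 in the frame of jar above 0.015 m and y of cap_line2 in the frame of jar between -0.0088 and 0.0088 m))), for 0.1 s.
At the end, for the whole second after the job is handed in: Cap level and home on the rim (underside 22.5 mm or more below it) and tight, at least 97 degrees forward of the drop: a white line from 23 degrees before to 17 past the arrow. Funnel upright in the upright cup, within 8 mm of its axis, cone on the rim. Both at rest (horizontal distance between cap and jar_mouth below 0.004 m and angle between cap's own z axis and vertical below 0.05 rad and z of cap in the frame of jar_mouth below -0.0225 m and ((x of cap_line0 in the frame of jar above 0.015 m and y of cap_line0 in the frame of jar between -0.0088 and 0.0117 m) or (x of cap_line1 in the frame of jar above 0.015 m and y of cap_line1 in the frame of jar between -0.0088 and 0.0117 m) or (x of cap_line2 in the frame of jar above 0.015 m and y of cap_line2 in the frame of jar between -0.0088 and 0.0117 m)) and linear speed of each of cap, funnel below 0.01 m/s and horizontal distance between funnel and cup below 0.008 m and angle between funnel's own z axis and vertical below 0.15 rad and z of funnel in the frame of cup below 0.024 m and angle between cup's own z axis and vertical below 0.1 rad); the robot touches nothing.
It fails at once if The funnel is tipped by more than 35 degrees (angle between funnel's own z axis and vertical above 0.6 rad).
It fails at once if One of the bystanders (gear, bottles, scanner, screwdriver, circuit board) is moved by more than 20 mm (distance of any of gear, cyan_bottle, spirit_bottle, scanner, screwdriver, circuit_board from where it was at the start of the episode above 0.02 m).
It fails at once if The cup is pushed more than 40 mm (distance of cup from where it was at the start of the episode above 0.04 m).
It also fails if it takes over 72 s, if anything falls off the work surface, if the arm or the gripper's body presses on something with over 40 N, if the wrist force passes 120 N, or if a joint passes its speed limit or range.

### The arm

A 7-joint arm with a two-finger parallel gripper is mounted at the origin on the work surface. World frame = base frame: x ahead of the robot, y to its left, z up, the work surface at z = 0. Lengths are in m, angles in rad, forces in N, time in s.
With the tool pointing down it reaches from about 0.4 to 0.85 m from the base axis. Payload 10.4 kg.
Tool frame: the origin (TCP) lies on the front face of the gripper's body, between the roots of the fingers; the fingertips stand 73 mm ahead of it and the grasp point (between the pads) lies 54 mm ahead of it; x points along the fingers, y is the direction in which the jaws open and shut, and the axes are right-handed (so a half turn about x gives the same grasp; the last joint's range is limited). The gripper opens to 85 mm and grips with 20 to 120 N. Pads are 22 mm wide; open, the fingers measure 114 mm over their backs; the gripper's body (76 mm by 85 mm) begins 54 mm behind the grasp point. The pads swing forward as they close: fully open they stand 13 mm farther back than shut.
Start: joints at [-1.259, 0.332, -0.065, 1.46, 0.022, 1.35, -0.088], TCP at [0.205, 0.59, 0.304] pointing down, gripper open.
Joint ranges: [-2.6, 2.6], [-0.5, 2.12], [-1.47, 1.34], [0.16, 2.42], [-1.27, 4.41], [0.06, 2.06], [-2.6, 2.6]. Speed limits (rad/s): [2.22, 2.22, 2.79, 2.79, 3.14, 3.14, 3.14].

### API

Orientations are given as a unit quaternion [x, y, z, w].
In Python, from workcell import manip gives the robot as it stands. The module is installed in compiled form; this text tells all that it offers.
- The arm moves only by the tool arm_command, never from a script. Its argument "moves" is a list that holds one entry, the list of rows, each a list of 5 numbers: the closure, from 0 (fully open) to 1 (shut), then the shift along the tool's x, y, z in units of 25 mm (1.0 is 25 mm), then the turn about the tool's x in degrees. A call has 1 to 12 rows; each row shifts and turns the commanded pose from where the row before left it, along the tool's axes as they then stand; what a row does not reach is not made up. A row lasts 1/12 s, in which the tool goes at most 41.7 mm and 7.16 degrees, less where a joint would pass 70% of its speed; a pose out of reach is approached as far as the arm can. A call is refused whole if a number of a shift passes 1 or a number of a turn 7.16, either way. A call with a gripper value outside its range is refused whole. The fingers move at their own pace and stop on an object; "force" is the grip in N (left out, the last holds). Time passes only in rows, so rows that do not move let the fingers close. It gives the time, the measured TCP pose, the force and the opening at its end, in the units of the state.
- manip.get_obs(): the state, without advancing time (a new reading comes with each control period).
- manip.camera(name): name is "side" or "top"; returns the picture (384x512x3 uint8, red, green, blue); there is no depth.
- manip.camera_info(name): a dict with "vfov" (degrees; the focal length in pixels is half the picture's height over the tangent of half this angle, whatever the lens; pixels are square), "cx", "cy" (the principal point, pixels), "pose" (4x4, takes a point from camera to world coordinates). Camera axes: x right, y down, z forward; pixel columns grow to the right and rows downward; lengths in m; the calibration is good to about 2 mm. A picture is of the moment at which its call begins. camera_info takes no time and is no camera call.
- manip.hand_in(): hands the job in, once; it reports no verdict.
Trained networks look in the newest picture that a camera, given by its name, has taken for a name from the list of things; names that differ only in an ending like _2 or _b are one class to them, and where a whole thing is asked for, a point or a joint stands for the part that bears it (a point fixed in the world has none). Each returns a list of dicts, best first, with "confidence" (0 to 1); they miss things now and then, are a little off and sometimes report something else, mostly with a low value. They report only what shows in the picture. A call takes as long as a camera call. They do not tell look-alikes from the thing itself.
- manip.regions_of(query, camera): "mask" (384x512 bool, what is visible of it) and "rect" ([left, top, right, bottom] in pixels, round what is visible of it).
- manip.pinpoint(query, camera): "pixel" ([row, column] in pixels: a listed point, or the origin of a listed thing).
The state is a dict: "clock": time; "joint_pos": joint angles; "joint_velocities": joint speeds; "tau": joint torques, N m; "position": TCP position; "ee_rot": TCP orientation; "ft_force": force on the tool from outside, world axes, zero at the start; "torque": the same for the moment, N m; "grip_width": opening from 0.0 (shut) to 1.0 (fully open).
Only numpy, scipy, OpenCV 4.12 (cv2) and the standard library are available. Lean on these libraries where they do the work, as an engineer would, in place of code of your own. Each camera call takes 0.05 s, during which the arm holds its last target.

## Working session

There is one attempt and no reset: what is moved stays moved. The work goes in short steps, Python scripts to look and compute and a tool call to move; the robot and the scene stay as the last step left them, time stands still between calls to the robot, and variables do not carry over. Pictures are saved under pics/ and viewed, and the job is handed in when it is done.

Besides the shell and the picture viewer there is one more tool, called after "Emit:" as name([rows], argument=value, ...), one row to a line, values as JSON. arm_command: Moves the arm, as the interface text tells. Its arguments: {"type":"object","properties":{"moves":{"type":"array","items":{"type":"array","items":{"type":"array","items":{"type":"number"}}}},"force":{"type":"number"}},"required":["moves"]}

```bash
mkdir -p pics; cat > h.py <<'E'
import numpy as np, cv2
from workcell import manip
from scipy.spatial.transform import Rotation as R
def info(c):
    i=manip.camera_info(c); f=192/np.tan(np.radians(i['vfov'])/2); return f,i['cx'],i['cy'],np.array(i['pose'])
def ray(c,px):
    f,cx,cy,T=info(c); d=T[:3,:3]@np.array([(px[1]-cx)/f,(px[0]-cy)/f,1]); return T[:3,3],d
def atz(c,px,z):
    o,d=ray(c,px); return o+d*(z-o[2])/d[2]
def proj(c,p):
    f,cx,cy,T=info(c); q=T[:3,:3].T@(np.array(p)-T[:3,3]); return np.array([cy+f*q[1]/q[2],cx+f*q[0]/q[2]])
def tri(a,b):
    (o1,d1),(o2,d2)=a,b
    d1=d1/np.linalg.norm(d1);d2=d2/np.linalg.norm(d2)
    s=np.linalg.lstsq(np.stack([d1,-d2],1),o2-o1,rcond=None)[0]
    p,q=o1+s[0]*d1,o2+s[1]*d2
    return (p+q)/2,np.linalg.norm(p-q)
def save(img,n,crop=None,k=1):
    if crop: img=img[crop[0]:crop[1],crop[2]:crop[3]]
    img=cv2.resize(img,None,fx=k,fy=k,interpolation=cv2.INTER_CUBIC)
    cv2.imwrite('pics/'+n+'.png',img[:,:,::-1])
E
python3 - <<'E'
from h import *
for c in('side','top'):
    im=manip.camera(c); np.save(c+'0.npy',im); save(im,c+'0',k=1.5)
    print(c,info(c))
    for q in ['jar','jar_mouth','jar_arrow','cap','cap_line0','cap_line1','cap_line2','funnel','funnel_tab','cup']:
        print(q,[(np.round(d['pixel'],1).tolist(),round(d['confidence'],2)) for d in manip.pinpoint(q,c)])
o=manip.get_obs();print(o)
E
```

```text
side (np.float64(420.3606820241722), 251.23901303425558, 193.32656548360856, array([[ 0.91419451, -0.301169  ,  0.27119297,  0.24724957],
       [-0.40508786, -0.69941346,  0.58883328, -0.65023985],
       [ 0.01233769, -0.64816514, -0.76139985,  1.07340728],
       [ 0.        ,  0.        ,  0.        ,  1.        ]]))
jar [([219.3, 244.6], 0.96)]
jar_mouth [([193.9, 244.6], 0.8)]
jar_arrow [([193.0, 256.7], 0.56)]
cap [([295.6, 287.0], 0.82), ([255.9, 280.8], 0.8), ([277.8, 317.6], 0.78)]
cap_line0 [([252.6, 291.9], 0.95), ([262.5, 318.2], 0.89), ([284.0, 313.0], 0.85), ([262.0, 278.5], 0.82), ([276.3, 330.2], 0.79), ([299.7, 291.3], 0.76), ([249.9, 274.4], 0.72), ([167.1, 224.7], 0.57), ([292.2, 299.2], 0.51), ([287.5, 277.5], 0.5)]
cap_line1 [([252.6, 291.9], 0.95), ([262.5, 318.2], 0.89), ([284.0, 313.0], 0.85), ([262.0, 278.5], 0.82), ([276.3, 330.2], 0.79), ([299.7, 291.3], 0.76), ([249.9, 274.4], 0.72), ([167.1, 224.7], 0.57), ([292.2, 299.2], 0.51), ([287.5, 277.5], 0.5)]
cap_line2 [([252.6, 291.9], 0.95), ([262.5, 318.2], 0.89), ([284.0, 313.0], 0.85), ([262.0, 278.5], 0.8
[... 1520 characters left out ...]
, 221.5], 0.39)]
{'clock': 1.1, 'joint_pos': array([-1.25861393,  0.33217939, -0.06469798,  1.46005871,  0.02158822,
        1.34992177, -0.08853876]), 'joint_velocities': array([ 0.00129012,  0.00158044,  0.00102871,  0.00027578,  0.00016762,
       -0.00057488,  0.00033211]), 'tau': array([-1.63840709e-04, -6.25249028e+01,  4.84867394e-02, -3.91831756e+01,
        1.63264229e-02,  1.89299783e-03, -7.55272367e-06]), 'position': array([0.20534188, 0.5903293 , 0.30397013]), 'ee_rot': array([ 0.11787134,  0.69722477, -0.1177801 ,  0.6972172 ]), 'ft_force': array([ 0.27183698,  0.06382119, -0.08616628]), 'torque': array([ 0.03595566,  0.0074866 , -0.01987578]), 'grip_width': 1.0015135585843211}
```

View images.

View pics/side0.png

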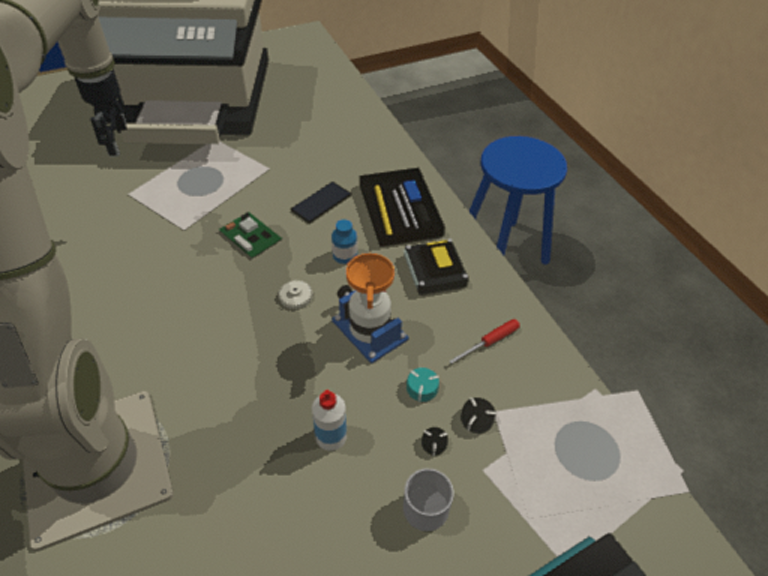

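View pics/top0.png

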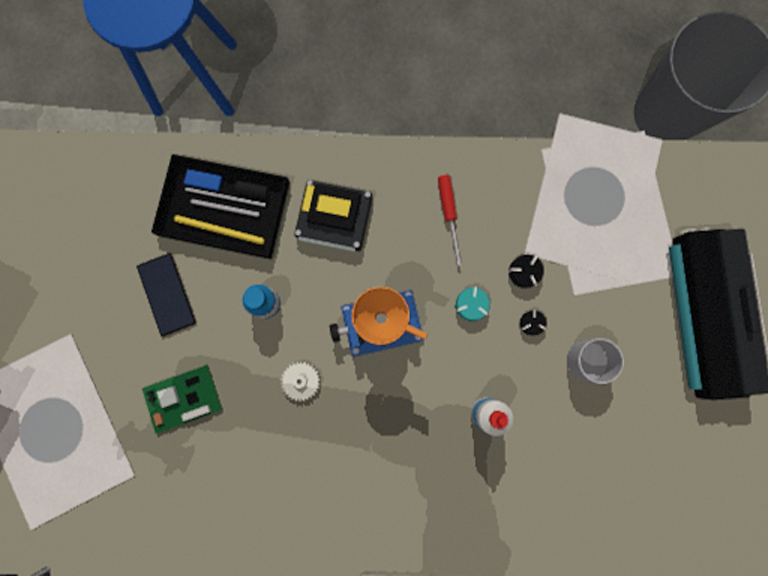

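```bash
python3 - <<'E'
from h import *
s=np.load('side0.npy');t=np.load('top0.npy')
a=cv2.resize(t[160:270,230:430],None,fx=4,fy=4,interpolation=cv2.INTER_CUBIC)
save(a,'t_c1'); 
a=cv2.resize(s[160:370,200:350],None,fx=2.8,fy=2.8,interpolation=cv2.INTER_CUBIC)
save(a,'s_c1')
for q in ['funnel','cup','cap','jar']:
  for c in ('top','side'):
    for d in manip.regions_of(q,c)[:3]: 
        m=d['mask']; ys,xs=np.nonzero(m); print(q,c,round(d['confidence'],2),np.round(d['rect'],1),m.sum(),ys.mean().round(1),xs.mean().round(1))
        np.save(f'm_{q}_{c}_{int(ys.mean())}.npy',m)
for c,p in(('top',(179.3,346.7)),('side',(277.8,317.6))): print('cap @0',atz(c,p,0))
print('tab tri',tri(ray('top',(219.9,277.6)),ray('side',(196.1,242.8))))
print('tabz',atz('top',(219.9,277.6),.189),atz('side',(196.1,242.8),.189))
print('jar',atz('top',(214.8,254.8),0),atz('side',(219.3,244.6),0))
print('mouth',atz('top',(208.9,252.5),.15),atz('side',(193.9,244.6),.15))
print('cup',atz('top',(241.1,391.9),0),atz('side',(339.6,281.3),0))
E
ls
```

```text
funnel top 0.85 [234.8 191.6 285.3 230.8] 1258 211.2 254.8
funnel side 0.73 [229.7 169.8 263.3 205.6] 753 183.2 246.6
cup top 0.45 [187.2 238.8 213.2 269.9] 513 254.0 200.5
cup side 0.92 [268.7 311.9 303.  352.8] 1118 332.8 284.7
cap top 0.92 [304.3 194.4 327.  214.4] 449 202.9 314.9
cap top 0.86 [337.6 166.5 364.  190.5] 415 180.5 350.9
cap top 0.77 [347.8 208.6 365.  224.2] 253 215.3 355.6
cap side 0.94 [269.8 243.9 291.3 267.7] 404 256.0 281.4
cap side 0.57 [278.  284.9 296.5 308.6] 263 293.9 289.7
cap side 0.55 [308.8 262.5 330.4 288.5] 443 276.8 318.5
jar top 0.55 [219.1 192.9 280.4 237.7] 835 220.5 249.4
jar side 0.72 [222.  192.8 270.9 243.9] 1517 215.1 245.6
cap @0 [ 0.6814867  -0.18386426  0.        ]
cap @0 [ 0.67553996 -0.18655098  0.        ]
tab tri (array([0.54114088, 0.02633153, 0.19630513]), np.float64(0.013656652633333457))
tabz [0.54806802 0.02386171 0.189     ] [0.53690772 0.03374403 0.189     ]
jar [0.57248915 0.08147974 0.        ] [0.56612861 0.08891304 0.        ]
mouth [0.5764631  0.08508983 0.15      ] [0.55769703 0.0694649  0.15      ]
cup [ 0.50547633 -0.31114247  0.        ] [ 0.49955127 -0.30571604  0.        ]
h.py
m_cap_side_255.npy
m_cap_side_276.npy
m_cap_side_293.npy
m_cap_top_180.npy
m_cap_top_202.npy
m_cap_top_215.npy
m_cup_side_332.npy
m_cup_top_254.npy
m_funnel_side_183.npy
m_funnel_top_211.npy
m_jar_side_215.npy
m_jar_top_220.npy
pics
side0.npy
top0.npy
```

View pics/t_c1.png

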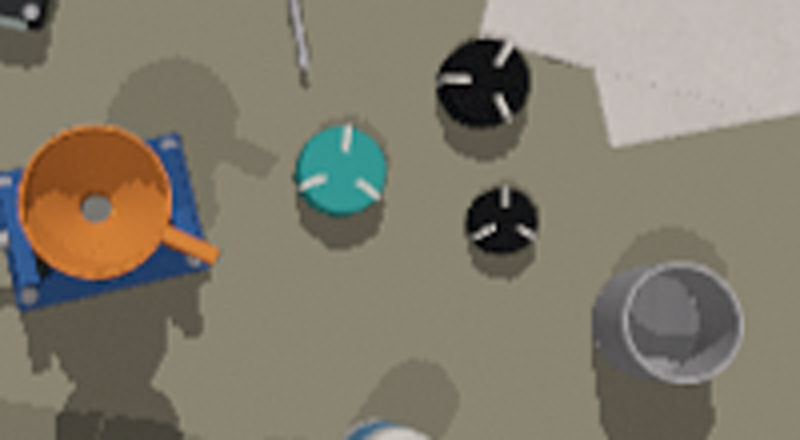

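View pics/s_c1.png

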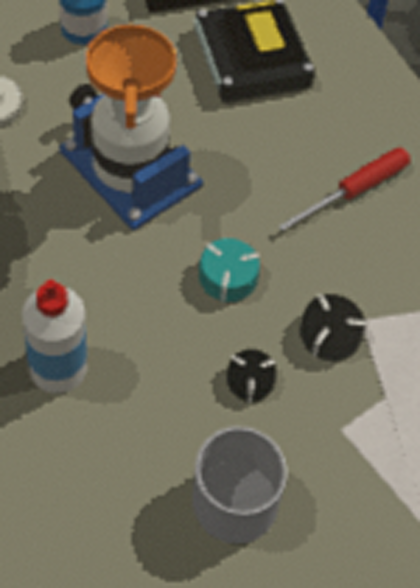

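```bash
cat > fit.py <<'E'
from h import *
from scipy.optimize import least_squares
def contour(m):
    c=max(cv2.findContours(m.astype(np.uint8),cv2.RETR_EXTERNAL,cv2.CHAIN_APPROX_NONE)[0],key=cv2.contourArea)
    return c[:,0,:]  # x,y
def cfit(c,m,z,r,free=False,box=None):
    P=np.array([atz(c,(y,x),z)[:2] for x,y in contour(m)])
    x0=[*P.mean(0)]+([r] if free else [])
    f=lambda v:np.hypot(P[:,0]-v[0],P[:,1]-v[1])-(v[2] if free else r)
    s=least_squares(f,x0,loss='cauchy',f_scale=.001)
    return s.x.round(4),np.mean(abs(f(s.x))<.002).round(2)
def hsv(im): return cv2.cvtColor(im,cv2.COLOR_RGB2HSV)
def blob(m,near):
    n,l,st,ce=cv2.connectedComponentsWithStats(m.astype(np.uint8))
    i=1+np.argmin(np.hypot(*(ce[1:]-np.array(near[::-1])).T)-np.sqrt(st[1:,4])) 
    return l==i
E
python3 - <<'E'
from fit import *
im={c:np.load(c+'0.npy') for c in('top','side')}
for c,near in(('top',(210,254)),('side',(183,247))):
    h=hsv(im[c]); m=(h[...,0]<20)&(h[...,1]>150)&(h[...,2]>60)
    m=blob(m,near); print('funnel',c,m.sum(),cfit(c,m,.191,.046),cfit(c,m,.191,.046,True))
for c,near in(('top',(180,351)),('side',(277,318))):
    g=im[c].max(2); m=blob(g<50,near); m=cv2.morphologyEx(m.astype(np.uint8),cv2.MORPH_CLOSE,np.ones((7,7)))
    print('cap',c,m.sum(),cfit(c,m,.029,.0315),cfit(c,m,.029,.0315,True), cfit(c,m,.0,.0315))
m=np.load('m_cup_side_332.npy');print('cup side',cfit('side',m,.075,.04))
# edges for cup top
h=hsv(im['top']); m=(h[...,1]<40)&(h[...,2]>60)
m=blob(m,(241,396)); m=cv2.morphologyEx(m.astype(np.uint8),cv2.MORPH_CLOSE,np.ones((5,5)))
save(im['top'][215:270,360:430],'cupt',k=8); print(m.sum(),cfit('top',m,.075,.04),cfit('top',m,.075,.04,True))
save(m*255*np.ones((1,1,3),np.uint8) if 0 else cv2.merge([m*255]*3),'cupm')
for p in((319,683),(322,683)): pass
E
```

```text
funnel top 1143 (array([0.5703, 0.0807]), np.float64(0.47)) (array([0.57  , 0.0821, 0.0443]), np.float64(0.8))
funnel side 711 (array([0.5664, 0.079 ]), np.float64(0.46)) (array([0.5661, 0.0785, 0.0474]), np.float64(0.52))
cap top 388 (array([ 0.6736, -0.1869]), np.float64(0.71)) (array([ 0.6732, -0.1877,  0.0304]), np.float64(0.82)) (array([ 0.6781, -0.1944]), np.float64(0.82))
cap side 388 (array([ 0.6667, -0.1963]), np.float64(0.44)) (array([ 0.6678, -0.1966,  0.0326]), np.float64(0.5)) (array([ 0.6776, -0.1829]), np.float64(0.44))
cup side (array([ 0.5039, -0.3088]), np.float64(0.55))
988 (array([ 0.5081, -0.3073]), np.float64(0.53)) (array([ 0.5074, -0.3043,  0.0427]), np.float64(0.5))
```

View pics/cupt.png

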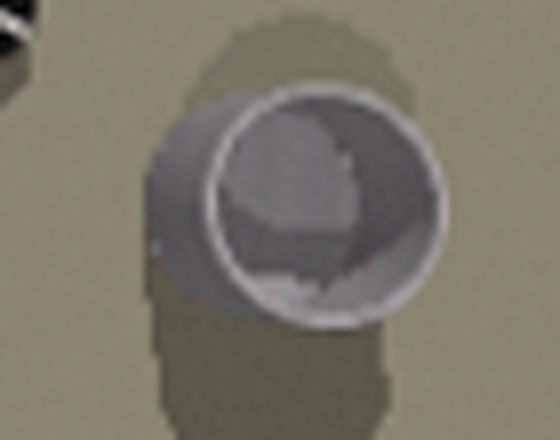

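```bash
cat >> fit.py <<'E'
def circ(x,y,z,r,n=72):
    a=np.linspace(0,2*np.pi,n,endpoint=False); return np.c_[x+r*np.cos(a),y+r*np.sin(a),np.full(n,z)]
def projs(c,P):
    f,cx,cy,T=info(c); q=(P-T[:3,3])@T[:3,:3]; return np.c_[cx+f*q[:,0]/q[:,2],cy+f*q[:,1]/q[:,2]]
def sil(c,rings):
    P=np.vstack([circ(*r) for r in rings]); h=cv2.convexHull(projs(c,P).astype(np.float32))
    im=np.zeros((384*4,512*4),np.uint8); cv2.fillConvexPoly(im,((h+.5)*64-8*1).astype(np.int32),1,shift=4)
    return cv2.resize(im.astype(np.float32),(512,384),interpolation=cv2.INTER_AREA)
def silfit(c,m,rings,x0):
    from scipy.optimize import minimize
    f=lambda v:abs(sil(c,[(v[0]/100,v[1]/100,z,r) for z,r in rings])-m).sum()
    s=minimize(f,np.array(x0)*100,method='Nelder-Mead',options=dict(initial_simplex=np.array(x0)*100+np.array([[0,0],[.8,0],[0,.8]]),xatol=.005,fatol=.1))
    return (s.x/100).round(4),round(s.fun,1),m.sum()
def gc(im,rect,it=4):
    l,t,r,b=[int(v) for v in rect]; m=np.zeros(im.shape[:2],np.uint8)
    cv2.grabCut(im,m,(l-2,t-2,r-l+5,b-t+5),np.zeros((1,65)),np.zeros((1,65)),it,cv2.GC_INIT_WITH_RECT); return (m%2==1)
E
python3 - <<'E'
from fit import *
im={c:np.load(c+'0.npy') for c in('top','side')}
for c,near in(('top',(180,351)),('side',(277,318))):
    g=im[c].max(2); m=blob(g<50,near); m=cv2.morphologyEx(m.astype(np.uint8),cv2.MORPH_CLOSE,np.ones((7,7)))
    print('cap',c,silfit(c,m,[(0,.0315),(.029,.0315)],(.672,-.19)))
m=np.load('m_cup_side_332.npy');print('cup side',silfit('side',m,[(0,.04),(.075,.04)],(.504,-.308)))
# top cup rim by eye
print('cup top eye',atz('top',(240.3,400.4),.075))
for c,near in(('top',(210,254)),('side',(183,247))):
    h=hsv(im[c]); m=blob((h[...,0]<20)&(h[...,1]>150)&(h[...,2]>60),near)
    m2=cv2.morphologyEx(cv2.morphologyEx(m.astype(np.uint8),cv2.MORPH_CLOSE,np.ones((7,7))),cv2.MORPH_OPEN,cv2.getStructuringElement(cv2.MORPH_ELLIPSE,(13,13)))
    print('funnel',c,silfit(c,m2,[(.191,.046),(.175,.046)],(.57,.08)))
print(proj('side',(.205,.59,.231)),proj('top',(.205,.59,.231)))
# overlay
for c in im:
    a=cv2.resize(im[c],None,fx=4,fy=4,interpolation=cv2.INTER_CUBIC)
    for ring,col in (((.5075,-.3075,.075,.04),(255,255,0)),((.5075,-.3075,0,.04),(255,255,0)),((.674,-.19,.029,.0315),(255,0,0)),((.569,.081,.191,.046),(0,255,0))):
        cv2.polylines(a,[((projs(c,circ(*ring))+.5)*4).astype(np.int32)],True,col,1)
    y0,x0=(160,228) if c=='top' else(165,210)
    save(a[y0*4:(y0+(115 if c=='top' else 195))*4,x0*4:(x0+(190 if c=='top' else 130))*4],'ov_'+c,k=1 if c=='top' else .77)
E
```

```text
cap top (array([ 0.6751, -0.1908]), np.float64(57.0), np.uint64(388))
cap side (array([ 0.6741, -0.1884]), np.float64(82.2), np.uint64(388))
cup side (array([ 0.5056, -0.3064]), np.float64(55.4), np.int64(1118))
cup top eye [ 0.50733659 -0.3080617   0.075     ]
funnel top (array([0.57  , 0.0818]), np.float64(56.5), np.uint64(1149))
funnel side (array([0.5697, 0.0849]), np.float64(60.9), np.uint64(679))
[97.92897111 80.83088957] [371.51872369  15.25436016]
```

View pics/ov_top.png

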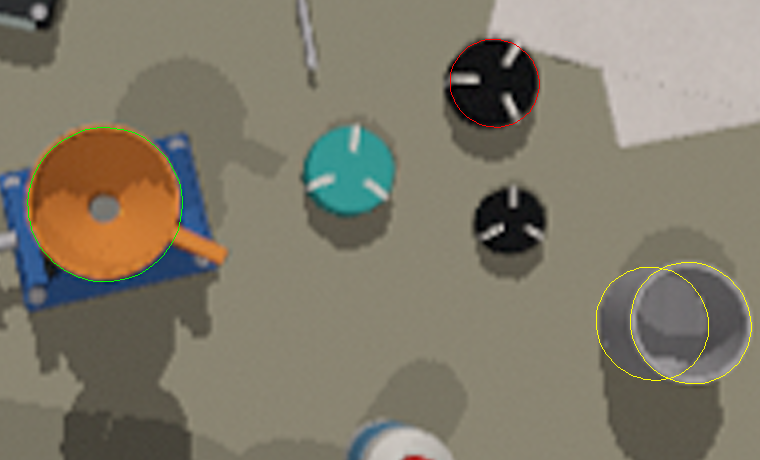

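View pics/ov_side.png

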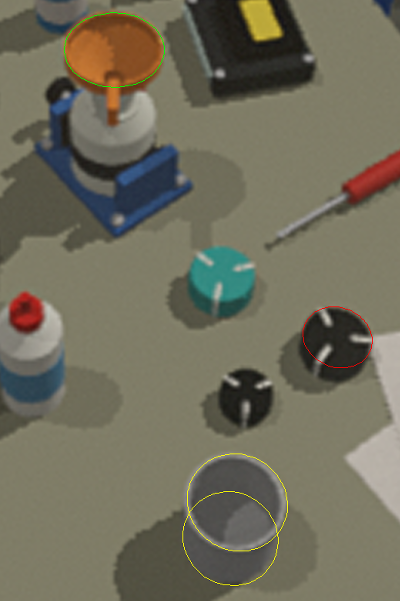

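```bash
cat >> h.py <<'E'
def state():
    o=manip.get_obs(); Rm=R.from_quat(o['ee_rot']).as_matrix(); return o,np.array(o['position']),Rm
def go(target,yaxis_deg=None):
    """print shift in tool units and turn (deg about tool x) for TCP target; yaxis_deg: wanted heading of tool y in world (mod 180)"""
    o,p,Rm=state(); s=Rm.T@(np.array(target)-p)/.025
    print('t',o['clock'],'tcp',p.round(4),'x',Rm[:,0].round(3),'y',Rm[:,1].round(3),'z',Rm[:,2].round(3),'q7',o['joint_pos'][6].round(3),'w',round(o['grip_width'],3),'F',o['ft_force'].round(1))
    print('shift units',s.round(2))
    if yaxis_deg is not None:
        cur=np.degrees(np.arctan2(Rm[1,1],Rm[0,1])); d=(yaxis_deg-cur+90)%180-90
        print('cur y hdg',cur.round(2),'want',round(yaxis_deg,2),'world ccw',d.round(2),'turn about x',(-d).round(2))
E
python3 - <<'E'
from fit import *
im=np.load('top0.npy'); h=hsv(im); m=blob((h[...,0]<20)&(h[...,1]>150)&(h[...,2]>60),(210,254))
P=np.array([atz('top',(y,x),.196)[:2] for y,x in zip(*np.nonzero(m))]); c=np.array([.570,.082])
d=P-c; r=np.hypot(*d.T); q=d[r>.053]; print(len(q),r.max(),np.degrees(np.arctan2(q.mean(0)[1],q.mean(0)[0])),np.degrees(np.arctan2(*np.linalg.lstsq(q[:,:1]*0+q@np.eye(2),np.ones(len(q)),rcond=None)[0][::-1])))
u,s,v=np.linalg.svd(q-q.mean(0)); print('pca',np.degrees(np.arctan2(v[0,1],v[0,0])),q.mean(0)+c)
th=np.arctan2(q.mean(0)[1],q.mean(0)[0]); tab=c+.062*np.array([np.cos(th),np.sin(th)])
print('tab',tab); 
for cc in('top','side'): print(proj(cc,[*tab,.189]))
go([*tab,.30],np.degrees(th)+90)
E
```

```text
42 0.07870356087932627 -113.52804430210836 -127.10933641666729
pca -111.6298599279491 [0.54387281 0.02199192]
tab [0.54524973 0.02515438]
[221.07369113 277.0392769 ]
[197.38228797 246.83233808]
t 1.5 tcp [0.2053 0.5903 0.3039] x [-0.  0. -1.] y [0.329 0.944 0.   ] z [ 0.944 -0.329 -0.   ] q7 -0.089 w 1.0 F [0.5 0.2 0.3]
shift units [  0.16 -16.88  20.27]
cur y hdg 70.82 want -23.53 world ccw 85.65 turn about x -85.65
```

Emit:
arm_command([
  [[0,0,-0.7,0.84,0],[0,0,-0.7,0.84,0],[0,0,-0.7,0.84,0],[0,0,-0.7,0.84,0],[0,0,-0.7,0.84,0],[0,0,-0.7,0.84,0],[0,0,-0.7,0.84,0],[0,0,-0.7,0.84,0],[0,0,-0.7,0.84,0],[0,0,-0.7,0.84,0],[0,0,-0.7,0.84,0],[0,0,-0.7,0.84,0]],
], force=100)

```text
clock: 2.5
position: [0.3749, 0.3079, 0.3042]
ee_rot: [0.118, 0.697, -0.118, 0.697]
ft_force: [-0.2, 0.5, -0.7]
grip_width: 0.995
```

Emit:
arm_command([
  [[0,0,-0.7,0.84,0],[0,0,-0.7,0.84,0],[0,0,-0.7,0.84,0],[0,0,-0.7,0.84,0],[0,0,-0.7,0.84,0],[0,0,-0.7,0.84,0],[0,0,-0.7,0.84,0],[0,0,-0.7,0.84,0],[0,0,-0.7,0.84,0],[0,0,-0.7,0.84,0],[0,0,-0.7,0.84,0],[0,0,-0.7,0.84,0]],
])

```text
clock: 3.5
position: [0.5439, 0.0268, 0.3041]
ee_rot: [0.118, 0.697, -0.118, 0.697]
ft_force: [1.0, 0.9, 0.4]
grip_width: 1.002
```

Emit:
arm_command([
  [[0,0,0,0,7],[0,0,0,0,7],[0,0,0,0,7],[0,0,0,0,7],[0,0,0,0,7],[0,0,0,0,7],[0,0,0,0,7],[0,0,0,0,7],[0.3,0,0,0,7],[0.4,0,0,0,7],[0.5,0,0,0,7],[0.5,0,0,0,7]],
])

```text
clock: 4.5
position: [0.5434, 0.0281, 0.304]
ee_rot: [0.555, 0.438, -0.555, 0.438]
ft_force: [-0.2, -0.1, -1.0]
grip_width: 0.498
```

```bash
python3 -c "
from h import *
go([.5452,.0252,.243],-23.3)"
```

```text
t 4.5 tcp [0.5434 0.0281 0.304 ] x [ 0.  0. -1.] y [ 0.972 -0.234  0.   ] z [-0.234 -0.972 -0.   ] q7 -0.289 w 0.498 F [-0.2 -0.1 -1. ]
shift units [2.44 0.1  0.1 ]
cur y hdg -13.52 want -23.3 world ccw -9.78 turn about x 9.78
```

Emit:
arm_command([
  [[0.5,0,0.1,0.1,4.9],[0.5,0.2,0,0,4.9],[0.5,0.4,0,0,0],[0.5,0.4,0,0,0],[0.5,0.4,0,0,0],[0.5,0.4,0,0,0],[0.5,0.3,0,0,0],[0.5,0.3,0,0,0]],
])

```text
clock: 5.17
position: [0.545, 0.025, 0.2428]
ee_rot: [-0.589, -0.391, 0.59, -0.391]
ft_force: [0.1, 0.6, -0.4]
grip_width: 0.5
```

```bash
python3 -c "
from h import *
go([.5452,.0252,.243],-23.3)
a=manip.camera('top');b=manip.camera('side');np.save('top1.npy',a);np.save('side1.npy',b)
save(np.hstack([cv2.resize(a[160:270,210:310],(400,440)),cv2.resize(b[130:240,200:300],(400,440))]),'g1')"
```

```text
t 5.1667 tcp [0.545  0.025  0.2428] x [-0.001 -0.    -1.   ] y [ 0.921 -0.39  -0.001] z [-0.39  -0.921  0.   ] q7 -0.415 w 0.5 F [ 0.1  0.6 -0.4]
shift units [-0.01  0.   -0.01]
cur y hdg -22.93 want -23.3 world ccw -0.37 turn about x 0.37
```

View pics/g1.png

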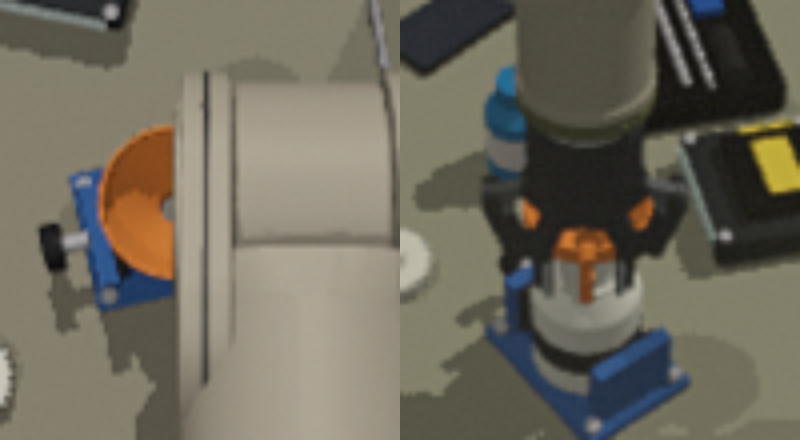

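The right half shows the tab (column ~585) centred between the open fingers (columns ~555 and ~620). I'll close on it.

Emit:
arm_command([
  [[0.7,0,0,0,0],[0.8,0,0,0,0],[0.85,0,0,0,0],[0.9,0,0,0,0],[1,0,0,0,0],[1,0,0,0,0],[1,0,0,0,0],[1,0,0,0,0]],
], force=100)

```text
clock: 5.93
position: [0.5458, 0.0249, 0.2445]
ee_rot: [0.59, 0.39, -0.589, 0.391]
ft_force: [2.5, -1.1, 4.6]
grip_width: 0.095
```

Emit:
arm_command([
  [[1,-0.1,0,0,0],[1,-0.2,0,0,0],[1,-0.3,0,0,0],[1,-0.3,0,0,0],[1,-0.3,0,0,0],[1,0,0,0,0]],
])

```text
clock: 6.43
position: [0.5458, 0.0251, 0.2757]
ee_rot: [0.59, 0.39, -0.589, 0.391]
ft_force: [-0.0, -0.1, -1.4]
grip_width: 0.099
```

```bash
python3 -c "
from h import *
go([.5452,.0252,.243],-23.3)
a=manip.camera('top');b=manip.camera('side')
save(np.hstack([cv2.resize(a[160:270,210:310],(400,440)),cv2.resize(b[130:240,200:300],(400,440))]),'g2')"
```

```text
t 6.4333 tcp [0.5458 0.0251 0.2757] x [ 0.002  0.001 -1.   ] y [ 0.921 -0.39   0.002] z [-0.39  -0.921 -0.001] q7 -0.432 w 0.099 F [-0.  -0.1 -1.4]
shift units [ 1.31 -0.02  0.01]
cur y hdg -22.98 want -23.3 world ccw -0.32 turn about x 0.32
```

View pics/g2.png

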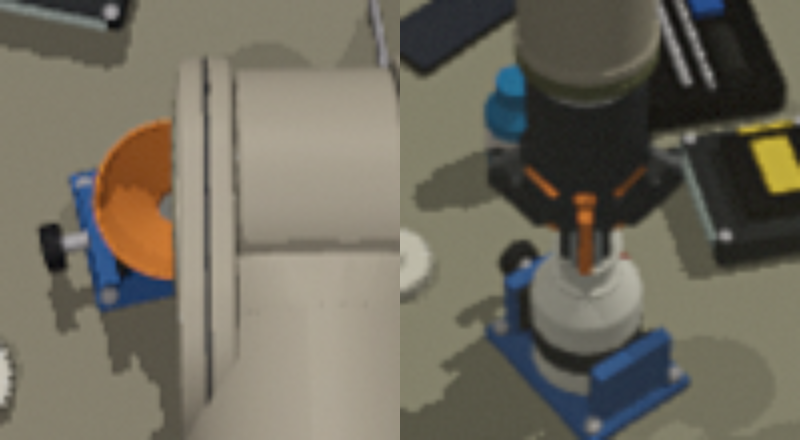

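Emit:
arm_command([
  [[1,-0.5,0,0,0],[1,-0.7,0,0,0],[1,-0.7,0,0,0],[1,-0.6,0,0,0],[1,-0.3,0.05,0.2,0],[1,0,0.1,0.4,0],[1,0,0.15,0.6,0],[1,0,0.2,0.8,0],[1,0,0.2,0.8,0],[1,0,0.2,0.8,0],[1,0,0.2,0.8,0],[1,0,0.2,0.8,0]],
])

```text
clock: 7.53
position: [0.5234, -0.1093, 0.3426]
ee_rot: [-0.589, -0.39, 0.59, -0.39]
ft_force: [-0.2, 0.0, -1.6]
grip_width: 0.095
```

Emit:
arm_command([
  [[1,0,0.2,0.8,0],[1,0,0.2,0.8,0],[1,0,0.2,0.8,0],[1,0,0.2,0.8,0],[1,0,0.2,0.8,0],[1,0,0.2,0.8,0],[1,0,0.2,0.8,0],[1,0,0.2,0.8,0],[1,0,0.2,0.8,0],[1,0,0.2,0.8,0],[1,0,0.15,0.6,0],[1,0,0.1,0.4,0]],
])

```text
clock: 8.53
position: [0.4865, -0.3389, 0.3427]
ee_rot: [-0.59, -0.39, 0.591, -0.389]
ft_force: [-0.7, -0.1, -0.7]
grip_width: 0.093
```

```bash
python3 -c "
from h import *
go([.4828,-.3641,.345],-23.3)
a=manip.camera('top');b=manip.camera('side');np.save('top2.npy',a);np.save('side2.npy',b)
save(np.hstack([cv2.resize(a[160:300,330:450],(400,466)),cv2.resize(b[200:360,210:330],(400,533))[:466]]),'g3')"
```

```text
t 8.5333 tcp [ 0.4865 -0.3389  0.3427] x [-0.002 -0.    -1.   ] y [ 0.919 -0.393 -0.002] z [-0.393 -0.919  0.001] q7 0.316 w 0.093 F [-0.7 -0.1 -0.7]
shift units [-0.09  0.26  0.98]
cur y hdg -23.15 want -23.3 world ccw -0.15 turn about x 0.15
```

View pics/g3.png

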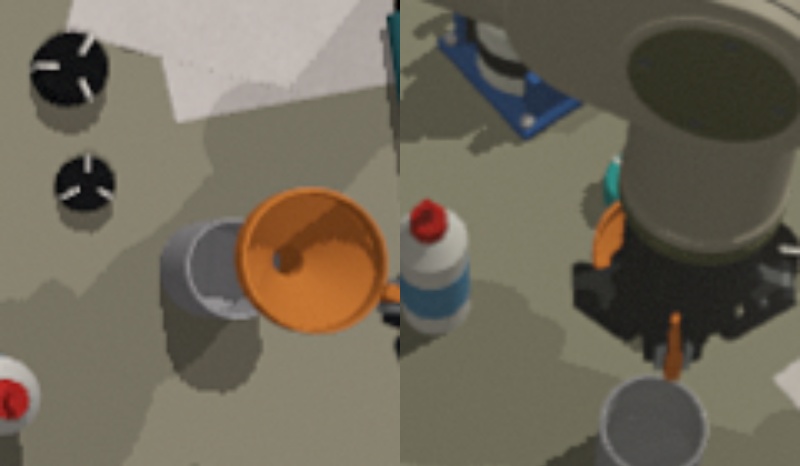

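```bash
python3 - <<'E'
from fit import *
c='top'; im=np.load('top2.npy'); h=hsv(im); m=blob((h[...,0]<20)&(h[...,1]>150)&(h[...,2]>60),(238,424))
m2=cv2.morphologyEx(cv2.morphologyEx(m.astype(np.uint8),cv2.MORPH_CLOSE,np.ones((9,9))),cv2.MORPH_OPEN,cv2.getStructuringElement(cv2.MORPH_ELLIPSE,(15,15)))
print(silfit(c,m2,[(.290,.046),(.274,.046)],(.511,-.282)),cfit(c,m2,.29,.046,True))
print(proj(c,(.511,-.282,.29)), 'hole z.246',atz(c,(160+262/3.333,330+289/3.333),.246),atz(c,(160+262/3.333,330+289/3.333),.208))
E
```

```text
(array([ 0.511 , -0.2807]), np.float64(88.5), np.uint64(1563)) (array([ 0.5109, -0.2772,  0.0458]), np.float64(0.9))
[237.8101867  425.30855553] hole z.246 [ 0.50972719 -0.28185307  0.246     ] [ 0.51039055 -0.29731291  0.208     ]
```

Emit:
arm_command([
  [[1,0,0.06,0.3,0],[1,0,0.1,0.4,0],[1,0.2,0.1,0.3,0],[1,0.5,0,0,0],[1,0.8,0,0,0],[1,0.9,0,0,0],[1,0.9,0,0,0],[1,0.8,0,0,0],[1,0.5,0,0,0],[1,0.2,0,0,0],[1,0,0,0,0]],
])

```text
clock: 9.55
position: [0.4843, -0.3615, 0.2226]
ee_rot: [-0.589, -0.391, 0.59, -0.39]
ft_force: [-0.2, -0.4, -0.6]
grip_width: 0.097
```

```bash
python3 -c "
from h import *
go([.4824,-.3648,.1505],-23.3)
a=manip.camera('top');b=manip.camera('side');np.save('top2.npy',a);np.save('side2.npy',b)
save(np.hstack([cv2.resize(a[180:300,340:440],(400,480)),cv2.resize(b[260:380,230:330],(400,480))]),'g4')"
```

```text
t 9.55 tcp [ 0.4843 -0.3615  0.2226] x [-0.002  0.001 -1.   ] y [ 0.921 -0.39  -0.002] z [-0.39  -0.921 -0.   ] q7 0.421 w 0.097 F [-0.2 -0.4 -0.6]
shift units [ 2.88 -0.01  0.15]
cur y hdg -22.97 want -23.3 world ccw -0.33 turn about x 0.33
```

View pics/g4.png

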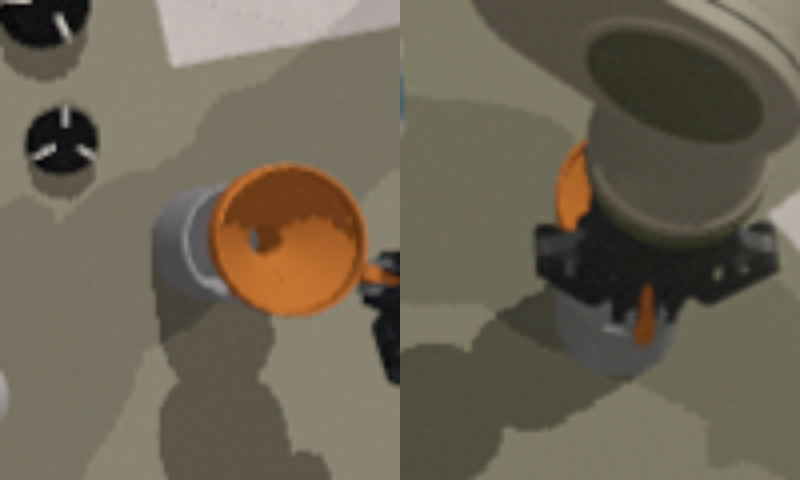

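Emit:
arm_command([
  [[1,0.1,0,0.14,0],[1,0.4,0,0,0],[1,0.5,0,0,0],[1,0.5,0,0,0],[1,0.5,0,0,0],[1,0.4,0,0,0],[1,0.2,0,0,0],[1,0.1,0,0,0],[1,0.08,0,0,0]],
])

```text
clock: 10.4
position: [0.4832, -0.3653, 0.154]
ee_rot: [-0.59, -0.39, 0.59, -0.39]
ft_force: [-0.7, 0.1, -0.4]
grip_width: 0.098
```

```bash
python3 -c "
from fit import *
go([.4824,-.3648,.1505],-23.3)
a=manip.camera('top');b=manip.camera('side');np.save('top2.npy',a);np.save('side2.npy',b)
save(np.hstack([cv2.resize(a[180:300,340:440],(400,480)),cv2.resize(b[260:380,230:330],(400,480))]),'g5')
c='top'; im=a; h=hsv(im); m=blob((h[...,0]<20)&(h[...,1]>150)&(h[...,2]>60),(238,404))
m2=cv2.morphologyEx(cv2.morphologyEx(m.astype(np.uint8),cv2.MORPH_CLOSE,np.ones((9,9))),cv2.MORPH_OPEN,cv2.getStructuringElement(cv2.MORPH_ELLIPSE,(15,15)))
print(silfit(c,m2,[(.099,.046),(.083,.046)],(.507,-.307)))
"
```

```text
t 10.4 tcp [ 0.4832 -0.3653  0.154 ] x [-0. -0. -1.] y [ 0.921 -0.391 -0.   ] z [-0.391 -0.921  0.   ] q7 0.471 w 0.098 F [-0.7  0.1 -0.4]
shift units [ 0.14 -0.04 -0.01]
cur y hdg -22.99 want -23.3 world ccw -0.31 turn about x 0.31
(array([ 0.5077, -0.3084]), np.float64(51.9), np.uint64(1029))
```

View pics/g5.png

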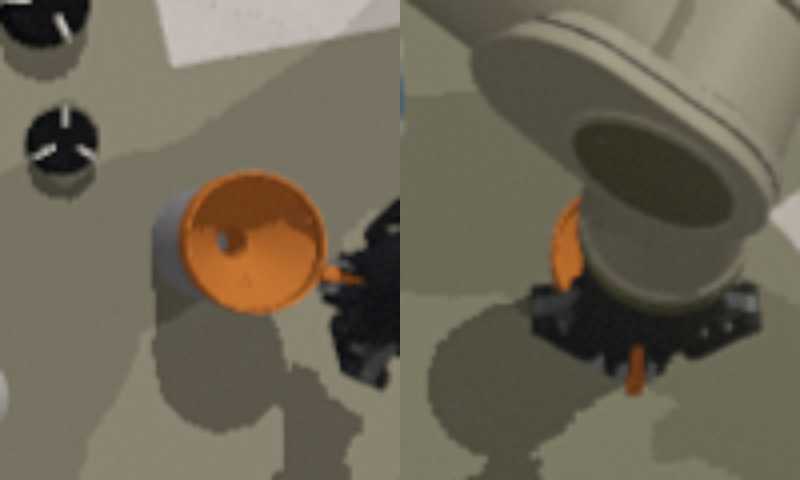

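Emit:
arm_command([
  [[1,0.06,0,0,0],[1,0.06,0,0,0],[1,0.05,0,0,0],[1,0.04,0,0,0],[1,0,0,0,0]],
])

```text
clock: 10.92
position: [0.4838, -0.3661, 0.1513]
ee_rot: [0.59, 0.389, -0.589, 0.391]
ft_force: [-3.6, 1.8, 15.8]
grip_width: 0.096
```

Emit:
arm_command([
  [[1,-0.03,0,0,0],[1,-0.02,0,0,0],[0.9,0,0,0,0],[0.8,0,0,0,0],[0.7,0,0,0,0],[0.6,0,0,0,0],[0.6,0,0,0,0],[0.6,-0.2,0,0,0],[0.6,-0.5,0,0,0],[0.6,-0.8,0,0,0],[0.6,-0.8,0,0,0],[0.6,-0.8,0,0,0]],
])

```text
clock: 11.92
position: [0.4831, -0.3654, 0.2298]
ee_rot: [0.59, 0.39, -0.59, 0.39]
ft_force: [0.8, -0.2, 0.0]
grip_width: 0.398
```

Emit:
arm_command([
  [[0.5,-0.8,0,0,0],[0.3,-0.8,0,0,0],[0.2,-0.8,0,0,0],[0.1,0,0,0.6,0],[0,0,0,0.8,0],[0,0,0,0.6,0],[0,0,0,0,0]],
])

```text
clock: 12.5
position: [0.4613, -0.4144, 0.2894]
ee_rot: [-0.59, -0.388, 0.591, -0.39]
ft_force: [0.1, -0.1, 0.1]
grip_width: 0.999
```

```bash
python3 -c "
from fit import *
go([.6745,-.19,.20])
a=manip.camera('top');b=manip.camera('side');np.save('top3.npy',a);np.save('side3.npy',b)
save(np.hstack([cv2.resize(a[180:300,340:440],(400,480)),cv2.resize(b[240:360,230:330],(400,480))]),'g6')
c='top'; im=a; h=hsv(im); m=blob((h[...,0]<20)&(h[...,1]>150)&(h[...,2]>60),(238,404))
m2=cv2.morphologyEx(cv2.morphologyEx(m.astype(np.uint8),cv2.MORPH_CLOSE,np.ones((9,9))),cv2.MORPH_OPEN,cv2.getStructuringElement(cv2.MORPH_ELLIPSE,(15,15)))
print(silfit(c,m2,[(.098,.046),(.082,.046)],(.507,-.307)))
save(np.hstack([cv2.resize(a[180:250,225:285],None,fx=6,fy=6,interpolation=2),cv2.resize(b[165:235,215:275],None,fx=6,fy=6,interpolation=2)]),'jar3')
for q in('jar_mouth','jar_arrow','jar'):
  for cc in('top','side'): print(q,cc,[(np.round(d['pixel'],1),round(d['confidence'],2)) for d in manip.pinpoint(q,cc)])
"
```

```text
t 12.5 tcp [ 0.4613 -0.4144  0.2894] x [ 0.    -0.002 -1.   ] y [ 0.919 -0.395  0.001] z [-0.395 -0.919  0.002] q7 0.493 w 0.999 F [ 0.1 -0.1  0.1]
shift units [  3.56   4.29 -11.62]
(array([ 0.5081, -0.3083]), np.float64(60.1), np.uint64(1012))
jar_mouth top [(array([208.8, 251.8]), 0.67)]
jar_mouth side [(array([195.9, 246.1]), 0.53)]
jar_arrow top [(array([198.5, 251. ]), 0.59)]
jar_arrow side [(array([167.6, 229.6]), 0.29)]
jar top [(array([214.4, 256.1]), 0.74), (array([276.8, 324.6]), 0.68), (array([183.6, 341.1]), 0.41), (array([187.6, 356.6]), 0.37)]
jar side []
```

View pics/g6.png

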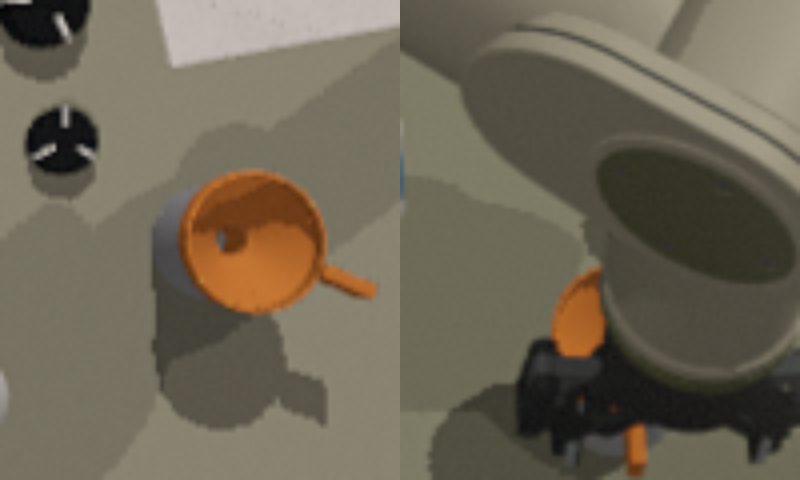

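View pics/jar3.png

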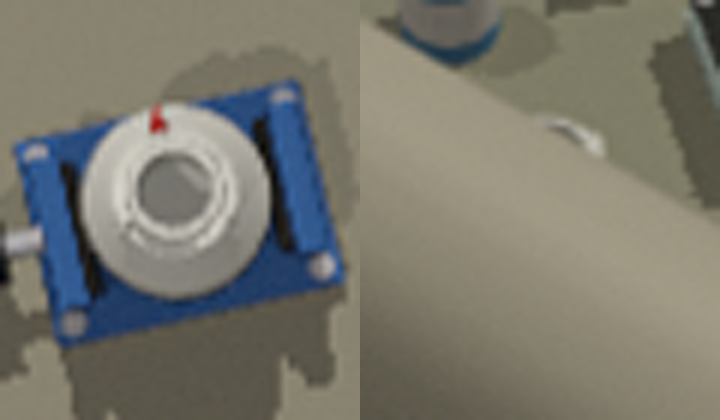

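```bash
python3 - <<'E'
from fit import *
a=np.load('top3.npy')
P=lambda x,y:(180+(y+.5)/6-.5,225+(x+.5)/6-.5)
print('mouth bore',atz('top',P(174,188),.15))
ar=atz('top',P(158,119),.106); print('arrow',ar)
h=hsv(a); red=((h[...,0]<8)|(h[...,0]>172))&(h[...,1]>120)&(h[...,2]>80); red[:190]=0;red[206:]=0;red[:,:240]=0;red[:,262:]=0
ys,xs=np.nonzero(red); print(list(zip(ys,xs))); ar2=atz('top',(ys.mean(),xs.mean()),.106); print('arrow2',ar2)
# body silhouette: white-ish low sat inside clamp
m=(h[...,1]<60)&(h[...,2]>95); m[:188]=0;m[238:]=0;m[:,:235]=0;m[:,273:]=0
m=blob(m,(213,254)); m=cv2.morphologyEx(m.astype(np.uint8),cv2.MORPH_CLOSE,np.ones((9,9)))
m=cv2.morphologyEx(m,cv2.MORPH_OPEN,cv2.getStructuringElement(cv2.MORPH_ELLIPSE,(15,15)))
print('body',silfit('top',m,[(.0,.042),(.095,.042)],(.57,.082)),silfit('top',m,[(.06,.042),(.095,.042)],(.57,.082)),cfit('top',m,.095,.042,True))
for c in((.570,.082),):
  for q in(ar,ar2): d=q[:2]-c; print(np.hypot(*d),np.degrees(np.arctan2(d[1],d[0])))
# clamp edge
for z in (0,.02): 
  e=atz('top',P(60,345),z)-atz('top',P(345,285),z); print('clamp y axis hdg',np.degrees(np.arctan2(e[1],e[0])),np.linalg.norm(e))
b=cv2.resize(a[180:250,225:285],None,fx=8,fy=8,interpolation=2)
for r,col in (((.57,.082,.15,.0165),(255,0,255)),((.57,.082,.095,.042),(0,255,0)),((.57,.082,.15,.0205),(0,255,255))):
    cv2.polylines(b,[((projs('top',circ(*r))+.5-[225,180])*8).astype(np.int32)],True,col,1)
save(b,'jarov')
E
```

```text
mouth bore [0.57148113 0.08227609 0.15      ]
arrow [0.60506119 0.09080344 0.106     ]
[(np.int64(199), np.int64(250)), (np.int64(199), np.int64(251)), (np.int64(200), np.int64(250)), (np.int64(200), np.int64(251)), (np.int64(201), np.int64(250)), (np.int64(201), np.int64(251))]
arrow2 [0.6035037  0.09185761 0.106     ]
body (array([0.5754, 0.0837]), np.float64(329.9), np.uint64(1150)) (array([0.5746, 0.0834]), np.float64(344.0), np.uint64(1150)) (array([0.5845, 0.0893, 0.0537]), np.float64(0.34))
0.03614951926067549 14.094889743919572
0.034923777748897815 16.395176457058007
clamp y axis hdg 103.03068984743695 0.13909927680153975
clamp y axis hdg 103.03068984743695 0.1365589460747468
```

View pics/jarov.png

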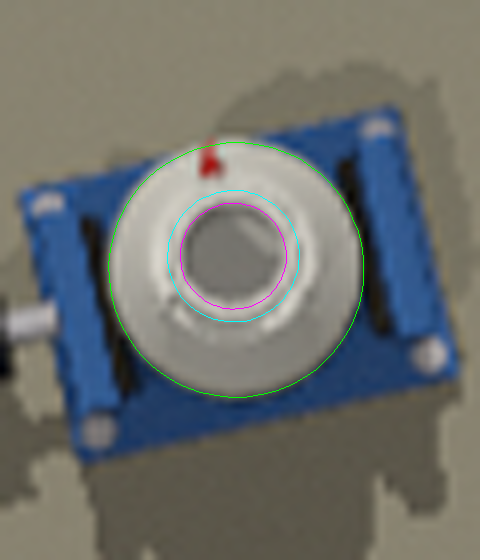

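```bash
cat >> fit.py <<'E'
def lines(c,im,x,y,z,rmin=.016,rmax=.029,thr=110):
    """headings (mod 120 vote) of bright lines on cap top at centre x,y height z"""
    N=720; th=np.radians(np.arange(N)*.5); rr=np.linspace(rmin,rmax,12)
    P=np.array([[x+r*np.cos(t),y+r*np.sin(t),z] for t in th for r in rr]); q=projs(c,P)
    g=cv2.cvtColor(im,cv2.COLOR_RGB2GRAY).astype(np.float32)
    v=cv2.remap(g,q[:,0].astype(np.float32).reshape(N,-1),q[:,1].astype(np.float32).reshape(N,-1),1).mean(1)
    w=np.clip(v-np.median(v)-10,0,None); ph=np.angle((w*np.exp(3j*th)).sum())/3
    pk=[]
    for k in range(3):
        a=ph+k*2*np.pi/3; d=np.angle(np.exp(1j*(th-a))); s=abs(d)<.6; pk.append(np.degrees(a+(d[s]*w[s]).sum()/w[s].sum()))
    return np.degrees(ph).round(1),np.round(pk,1),round(float(v.max()),0),round(float(np.median(v)),0)
E
python3 - <<'E'
from fit import *
for n,c in(('top0','top'),('top3','top'),('side0','side')):
    im=np.load(n+'.npy')
    for xy in((.6745,-.19),(.6752,-.1905)): print(n,lines(c,im,*xy,.029))
go([.6748,-.1902,.16],65)
print(proj('top',(.6748,-.1902,.029)))
E
```

```text
top0 (np.float64(-31.3), array([-31.3,  84.5, 213.1]), 174.0, 19.0)
top0 (np.float64(-31.2), array([-31.1,  86.4, 211. ]), 177.0, 20.0)
top3 (np.float64(-31.2), array([-31.3,  84.4, 213.2]), 172.0, 19.0)
top3 (np.float64(-31.2), array([-31.1,  86.3, 211.1]), 175.0, 19.0)
side0 (np.float64(-30.9), array([-29.8,  90.7, 206.3]), 172.0, 43.0)
side0 (np.float64(-30.9), array([-29.5,  92.6, 204.3]), 171.0, 44.0)
t 12.9 tcp [ 0.4642 -0.4106  0.2879] x [ 0.  0. -1.] y [ 0.921 -0.389  0.   ] z [-0.389 -0.921 -0.   ] q7 0.491 w 1.001 F [ 0.1 -0.2 -0.3]
shift units [  5.12   4.33 -11.4 ]
cur y hdg -22.92 want 65 world ccw 87.92 turn about x -87.92
[179.99796199 351.25952872]
```

Emit:
arm_command([
  [[0,0,0.36,-0.95,0],[0,0,0.36,-0.95,0],[0,0,0.36,-0.95,0],[0,0,0.36,-0.95,0],[0,0,0.36,-0.95,0],[0,0,0.36,-0.95,0],[0,0,0.36,-0.95,0],[0,0,0.36,-0.95,0],[0,0,0.36,-0.95,0],[0,0,0.36,-0.95,0],[0,0,0.36,-0.95,-4],[0,0,0.37,-0.95,-7]],
])

```text
clock: 13.9
position: [0.6742, -0.1884, 0.2876]
ee_rot: [-0.549, -0.446, 0.549, -0.446]
ft_force: [0.6, -0.1, 0.5]
grip_width: 0.998
```

Emit:
arm_command([
  [[0,0.4,0,0,-7],[0,0.4,0,0,-7],[0,0.4,0,0,-7],[0,0.4,0,0,-7],[0,0.4,0,0,-7],[0,0.4,0,0,-7],[0,0.4,0,0,-7],[0,0.4,0,0,-7],[0,0.4,0,0,-7],[0,0.4,0,0,-7],[0,0.4,0,0,-7],[0,0,0,0,0]],
])

```text
clock: 14.9
position: [0.6725, -0.1892, 0.1756]
ee_rot: [0.151, 0.692, -0.151, 0.69]
ft_force: [-1.4, -0.0, -0.2]
grip_width: 0.999
```

```bash
python3 -c "
from fit import *
go([.6752,-.1905,.071],65)
a=manip.camera('top');b=manip.camera('side');np.save('top4.npy',a);np.save('side4.npy',b)
save(np.hstack([cv2.resize(a[140:250,300:400],(400,440)),cv2.resize(b[220:330,260:360],(400,440))]),'g7')
save(cv2.resize(b[165:235,215:275],None,fx=7,fy=7,interpolation=2),'jar4')"
```

```text
t 14.9 tcp [ 0.6725 -0.1892  0.1756] x [-0.003  0.001 -1.   ] y [ 0.417  0.909 -0.   ] z [ 0.909 -0.417 -0.003] q7 1.506 w 0.999 F [-1.4 -0.  -0.2]
shift units [4.18 0.   0.13]
cur y hdg 65.37 want 65 world ccw -0.37 turn about x 0.37
```

View pics/g7.png

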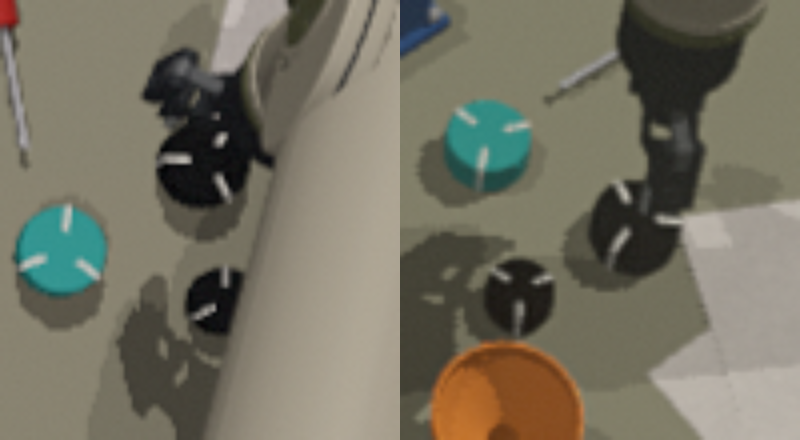

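View pics/jar4.png

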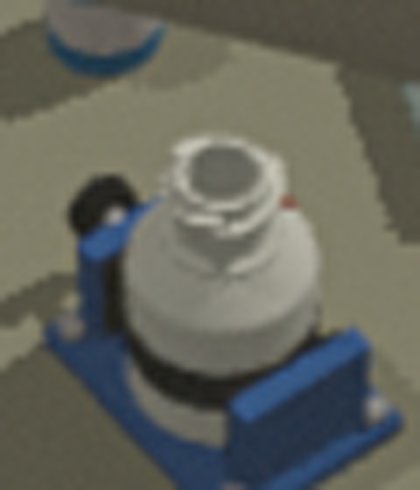

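Emit:
arm_command([
  [[0,0.3,0,0.13,0],[0,0.5,0,0,0],[0,0.6,0,0,0],[0,0.6,0,0,0],[0,0.6,0,0,0],[0,0.6,0,0,0],[0,0.5,0,0,0],[0,0.3,0,0,0],[0,0.14,0,0,0],[0,0,0,0,0]],
], force=40)

```text
clock: 15.83
position: [0.676, -0.1912, 0.0735]
ee_rot: [0.153, 0.691, -0.153, 0.69]
ft_force: [-0.4, 0.3, -0.1]
grip_width: 1.003
```

```bash
python3 -c "
from fit import *
P=lambda x,y:(165+(y+.5)/7-.5,215+(x+.5)/7-.5)
print('mouth side',atz('side',P(222,172),.15)); ar=atz('side',P(290,202),.106); print(ar)
go([.6752,-.1905,.071],65)
b=manip.camera('side');np.save('side5.npy',b)
save(cv2.resize(b[220:330,260:360],(400,440)),'g8')
b=cv2.resize(b[165:235,215:275],None,fx=7,fy=7,interpolation=2)
for r,col in (((.571,.082,.15,.0165),(255,0,255)),((.571,.082,.15,.0205),(0,255,255))):
    cv2.polylines(b,[((projs('side',circ(*r))+.5-[215,165])*7).astype(np.int32)],True,col,1)
save(b,'jarov2')
"
```

```text
mouth side [0.56938437 0.08419631 0.15      ]
[0.6048721  0.09184844 0.106     ]
t 15.8333 tcp [ 0.676  -0.1912  0.0735] x [-0.001  0.    -1.   ] y [ 0.422  0.906 -0.   ] z [ 0.906 -0.422 -0.001] q7 1.527 w 1.003 F [-0.4  0.3 -0.1]
shift units [ 0.1   0.01 -0.04]
cur y hdg 65.01 want 65 world ccw -0.01 turn about x 0.01
```

View pics/g8.png

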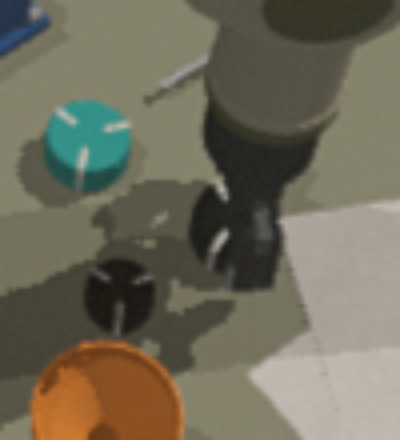

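View pics/jarov2.png

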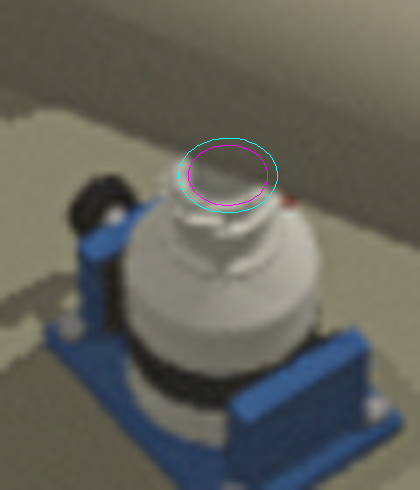

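Emit:
arm_command([
  [[0.1,0.06,0,0,0],[0.2,0,0,0,0],[0.3,0,0,0,0],[0.5,0,0,0,0],[0.5,0,0,0,0],[0.5,0,0,0,0],[0.5,0,0,0,0]],
], force=40)

```text
clock: 16.47
position: [0.6768, -0.1914, 0.074]
ee_rot: [0.153, 0.69, -0.153, 0.691]
ft_force: [-1.8, -0.1, 6.2]
grip_width: 0.727
```

Emit:
arm_command([
  [[0.5,-0.3,0,0,0],[0.5,-0.6,0,0,0],[0.5,-0.9,0,0,0],[0.5,-1,0,0,0],[0.5,-1,0,0,0],[0.5,-1,0,0,0],[0.5,-0.7,0,0,0],[0.5,-0.4,0,0,0],[0.5,0,0,0,0]],
])

```text
clock: 17.22
position: [0.677, -0.1917, 0.2239]
ee_rot: [0.153, 0.689, -0.153, 0.692]
ft_force: [1.1, -0.2, -0.8]
grip_width: 0.722
```

```bash
python3 -c "
from fit import *
go([.5704,.0832,.25],74)
a=manip.camera('top');b=manip.camera('side');np.save('top6.npy',a);np.save('side6.npy',b)
save(np.hstack([cv2.resize(a[130:240,310:410],(400,440)),cv2.resize(b[170:280,260:360],(400,440))]),'g9')"
```

```text
t 17.2167 tcp [ 0.677  -0.1917  0.2239] x [ 0.004 -0.001 -1.   ] y [0.422 0.906 0.001] z [ 0.906 -0.422  0.004] q7 1.493 w 0.722 F [ 1.1 -0.2 -0.8]
shift units [-1.07  8.17 -8.51]
cur y hdg 65.01 want 74 world ccw 8.99 turn about x -8.99
```

View pics/g9.png

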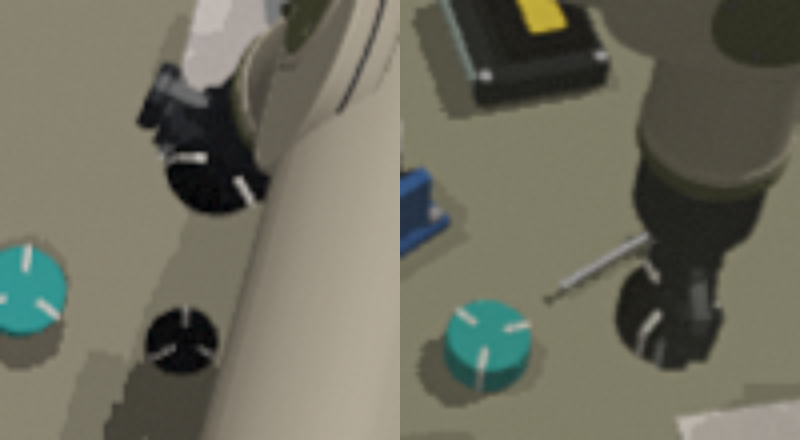

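Emit:
arm_command([
  [[0.5,-0.5,0.3,-0.3,0],[0.5,-0.7,0.6,-0.63,0],[0.5,-0.5,0.69,-0.72,0],[0.5,0,0.69,-0.72,0],[0.5,0,0.69,-0.72,0],[0.5,0,0.69,-0.72,0],[0.5,0,0.69,-0.72,0],[0.5,0,0.69,-0.72,0],[0.5,0,0.69,-0.72,0],[0.5,0,0.69,-0.72,0],[0.5,0,0.69,-0.72,0],[0.5,0,0.69,-0.72,0]],
])

```text
clock: 18.32
position: [0.5729, 0.073, 0.2625]
ee_rot: [0.153, 0.691, -0.153, 0.69]
ft_force: [-0.1, 0.3, -1.1]
grip_width: 0.724
```

Emit:
arm_command([
  [[0.5,0,0.5,-0.55,-2],[0.5,0,0.3,-0.3,-3],[0.5,0,0,0,-4],[0.5,0,0,0,0],[0.5,0,0,0,0]],
])

```text
clock: 18.73
position: [0.5629, 0.0981, 0.2627]
ee_rot: [0.099, 0.7, -0.099, 0.7]
ft_force: [0.9, -0.5, -0.5]
grip_width: 0.727
```

```bash
python3 -c "
from fit import *
go([.5704,.0832,.25],74)
a=manip.camera('top');b=manip.camera('side');np.save('top7.npy',a);np.save('side7.npy',b)
save(np.hstack([cv2.resize(a[160:260,205:305],(400,400),interpolation=2),cv2.resize(b[130:240,200:300],(400,440),interpolation=2)[:400]]),'g10')"
```

```text
t 18.7333 tcp [0.5629 0.0981 0.2627] x [-0.001 -0.    -1.   ] y [ 0.276  0.961 -0.   ] z [ 0.961 -0.276 -0.   ] q7 1.098 w 0.727 F [ 0.9 -0.5 -0.5]
shift units [ 0.51 -0.49  0.45]
cur y hdg 73.96 want 74 world ccw 0.04 turn about x -0.04
```

View pics/g10.png

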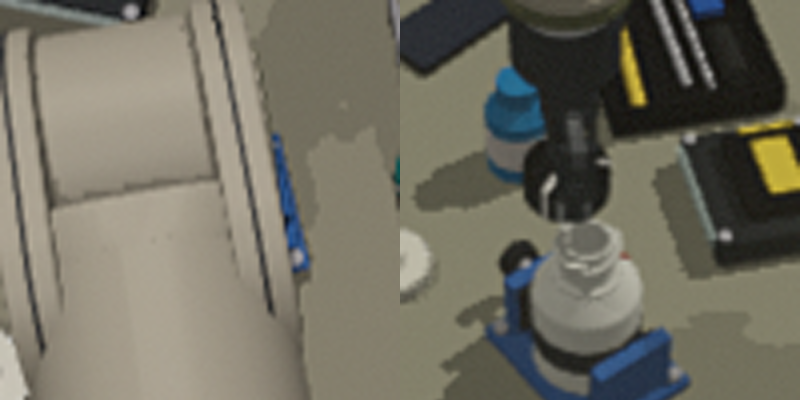

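Emit:
arm_command([
  [[0.5,0.2,-0.25,0.23,0],[0.5,0.2,-0.24,0.22,0],[0.5,0,0,0,0],[0.5,0,0,0,0]],
])

```text
clock: 19.17
position: [0.5707, 0.0821, 0.2522]
ee_rot: [0.099, 0.7, -0.099, 0.7]
ft_force: [0.2, 0.3, -0.4]
grip_width: 0.725
```

```bash
python3 -c "
from fit import *
go([.5704,.0832,.25],74)
b=manip.camera('side');np.save('side8.npy',b)
save(b[150:240,205:285],'g11',k=6.6)"
```

```text
t 19.1667 tcp [0.5707 0.0821 0.2522] x [-0.001 -0.001 -1.   ] y [ 0.278  0.961 -0.001] z [ 0.961 -0.278 -0.001] q7 1.134 w 0.725 F [ 0.2  0.3 -0.4]
shift units [ 0.09  0.04 -0.02]
cur y hdg 73.88 want 74 world ccw 0.12 turn about x -0.12
```

View pics/g11.png

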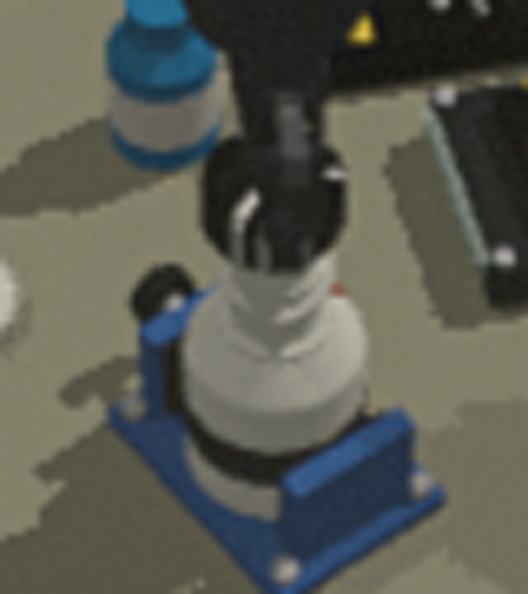

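```bash
cat > ov.py <<'E'
from fit import *
def ov(im,c,rings,y0,y1,x0,x1,k,name):
    b=cv2.resize(im[y0:y1,x0:x1],None,fx=k,fy=k,interpolation=2)
    for r,col in rings: cv2.polylines(b,[np.round(((projs(c,circ(*r))+.5-[x0,y0])*k)*16).astype(np.int32)],True,col,1,cv2.LINE_AA,4)
    save(b,name)
E
python3 -c "
from ov import *
b=np.load('side8.npy'); u=.1782
J=(.5694,.0842); C=(.5695,.083)
Rn=[((*C,u,.0315),(255,0,0)),((*C,u+.029,.0315),(255,0,0)),((*J,.095,.042),(0,255,0)),((*J,.03,.042),(0,255,0)),((*J,.15,.0205),(0,255,255)),((*J,.116,.027),(0,255,255))]
ov(b,'side',Rn,150,240,205,285,6.6,'o1')
b=np.load('side4.npy');ov(b,'side',Rn[2:],165,235,215,275,8,'o2')
"
```

```text
(no output)
```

View pics/o1.png

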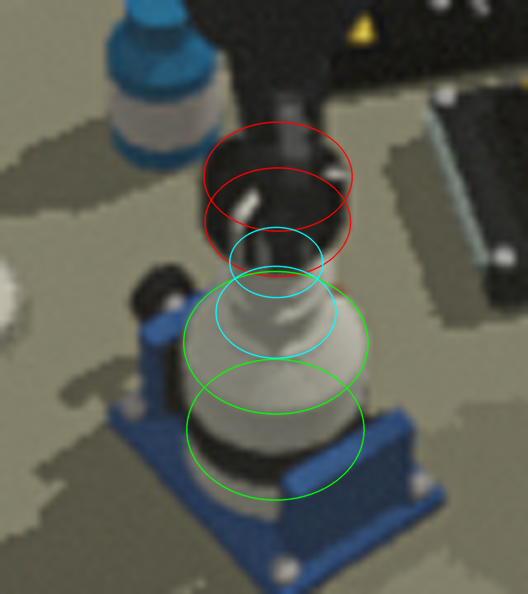

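View pics/o2.png

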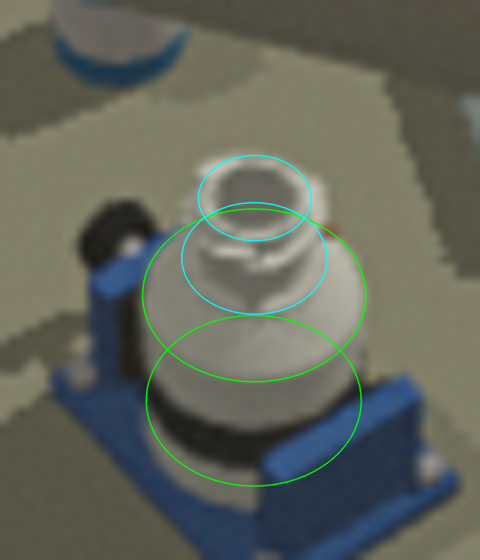

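```bash
python3 - <<'E'
from fit import *
def bore(c,im,x,y,z=.15):
    N=72; th=np.linspace(0,2*np.pi,N,endpoint=False); rr=np.linspace(.006,.024,73)
    g=cv2.cvtColor(im,cv2.COLOR_RGB2GRAY).astype(np.float32)
    for it in range(4):
        P=np.array([[x+r*np.cos(t),y+r*np.sin(t),z] for t in th for r in rr]); q=projs(c,P).astype(np.float32)
        v=cv2.remap(g,q[:,0].reshape(N,-1),q[:,1].reshape(N,-1),cv2.INTER_CUBIC)
        d=np.gradient(v,axis=1); k=d[:,20:66].argmax(1)+20; s=d.max(1)>np.median(d.max(1))*.4
        E=np.c_[x+rr[k]*np.cos(th),y+rr[k]*np.sin(th)][s]
        f=lambda w:np.hypot(E[:,0]-w[0],E[:,1]-w[1])-w[2]
        o=least_squares(f,[x,y,.0165],loss='soft_l1',f_scale=.0007); x,y=o.x[:2]
    return o.x.round(4),s.sum(),np.sqrt(np.mean(f(o.x)**2)).round(4)
print(bore('top',np.load('top3.npy'),.571,.082)); print(bore('side',np.load('side4.npy'),.570,.084))
# edges rows in side8
im=np.load('side8.npy'); g=cv2.cvtColor(im,cv2.COLOR_RGB2GRAY).astype(int)
for r in (178,180,182,184,186,202,205,208): print(r,g[r,228:266])
E
```

```text
(array([0.5712, 0.0822, 0.0158]), np.int64(72), np.float64(0.0014))
(array([0.5694, 0.0838, 0.0152]), np.int64(72), np.float64(0.0007))
178 [127 128 127 128 126 128 119  70  33  27  34  29  28  27  44  63  31  30
  32  35  38  41  38  40  35  33  28  20  31  84 127 127 124 126 126 120
  94  82]
180 [127 125 125 123 127 127 121  75  34  22  32  27  37  86 155 175  68  28
  33  34  35  34  35  34  34  32  32  22  36  84 129 126 125 124 125 126
 119  82]
182 [124 126 125 125 126 129 118  74  34  28  27  37 102 159 143  54  29  31
  38  40  42  38  33  33  36  32  31  28  43  86 129 127 126 124 126 126
 119  94]
184 [126 125 126 125 125 128 120  86  33  31  28  47  96 121  40  27  44  36
  37  37  39  38  38  36  37  35  33  32  61 105 127 127 125 125 124 126
 127 120]
186 [125 126 126 127 125 126 129 122  84  44  27  41  76  78  32  45  65  46
  34  38  37  32  39  50  43  26  30  60 104 129 126 125 124 125 126 126
 126 127]
202 [ 56  52  44  41  79 127 130 128 128 128 128 124 117 125 129 129 123 108
 102 107 137 161 167 165 156 143 160 163 166 169 172 170 147 124 124 126
 125 126]
205 [ 47  42  35  31  69 114 127 128 128 128 127 128 128 127 127 125 126 130
 133 129 143 140 141 145 149 153 154 158 161 164 164 153 132 124 125 124
 124 125]
208 [ 50  47  32  31  57  96 111 114 118 126 127 127 126 125 124 127 134 136
 140 141 144 145 148 150 151 148 151 152 148 135 127 125 115 125 125 126
 126 126]
```

```bash
python3 - <<'E'
from fit import *
for xy in((.5694,.0838),(.5680,.0842)):
    print(proj('side',(*xy,.15)))
    m=sil('side',[(*xy,.1782,.0315),(*xy,.2072,.0315)])
    for r in(180,182): 
        k=m[r]; i=np.nonzero(k>0)[0]; print(r,i[0]+1-k[i[0]]-.5, i[-1]-1+k[i[-1]]+.5)
    print(np.nonzero(m.sum(1))[0][[0,-1]])
E
```

```text
[189.23575105 246.34489287]
180 235.25 257.625
182 235.25 257.5
[168 191]
[189.28405043 245.84852337]
180 234.75 257.0625
182 234.75 257.0
[168 191]
```

Emit:
arm_command([
  [[0.5,0.2,0,0.06,0],[0.5,0.3,0,0,0],[0.5,0.3,0,0,0],[0.5,0.2,0,0,0],[0.5,0.1,0,0,0],[0.5,0.06,0,0,0],[0.5,0.06,0,0,0],[0.5,0,0,0,0]],
])

```text
clock: 19.88
position: [0.5721, 0.083, 0.2223]
ee_rot: [0.098, 0.7, -0.098, 0.7]
ft_force: [0.3, -0.0, -1.2]
grip_width: 0.727
```

```bash
python3 -c "
from fit import *
go([.5704,.0832,.2114],74)"
```

```text
t 19.8833 tcp [0.5721 0.083  0.2223] x [-0.  0. -1.] y [0.275 0.961 0.   ] z [ 0.961 -0.275 -0.   ] q7 1.143 w 0.727 F [ 0.3 -0.  -1.2]
shift units [ 0.43 -0.01 -0.07]
cur y hdg 74.02 want 74 world ccw -0.02 turn about x 0.02
```

Emit:
arm_command([
  [[0.5,0.06,0,0,0],[0.5,0.06,0,0,0],[0.5,0,0,0,0]],
])

```text
clock: 20.13
position: [0.572, 0.083, 0.2192]
ee_rot: [0.098, 0.7, -0.098, 0.7]
ft_force: [-0.5, 0.6, -0.3]
grip_width: 0.723
```

Emit:
arm_command([
  [[0.5,0.06,0,0,0],[0.5,0.06,0,0,0],[0.5,0,0,0,0]],
])

```text
clock: 20.38
position: [0.572, 0.0829, 0.2161]
ee_rot: [0.098, 0.7, -0.098, 0.7]
ft_force: [-0.2, -0.3, -0.5]
grip_width: 0.725
```

Emit:
arm_command([
  [[0.5,0.05,0,0,0],[0.5,0.05,0,0,0],[0.5,0,0,0,0]],
])

```text
clock: 20.63
position: [0.5719, 0.083, 0.2136]
ee_rot: [0.098, 0.7, -0.098, 0.7]
ft_force: [0.6, 0.3, -0.9]
grip_width: 0.724
```

Emit:
arm_command([
  [[0.5,0.04,0,0,0],[0.5,0.04,0,0,0],[0.5,0,0,0,0]],
])

```text
clock: 20.88
position: [0.572, 0.083, 0.2117]
ee_rot: [0.098, 0.7, -0.098, 0.7]
ft_force: [-0.4, 0.4, -1.0]
grip_width: 0.724
```

Emit:
arm_command([
  [[0.5,0.03,0,0,0],[0.5,0.03,0,0,0],[0.5,0,0,0,0]],
])

```text
clock: 21.13
position: [0.5721, 0.083, 0.2112]
ee_rot: [0.098, 0.7, -0.098, 0.7]
ft_force: [-2.2, 0.4, 5.9]
grip_width: 0.728
```

```bash
python3 -c "
from ov import *
go([.5704,.0832,.2114],74)
b=manip.camera('side');np.save('side9.npy',b)
ov(b,'side',[],150,240,205,285,6.6,'g12')"
```

```text
t 21.1333 tcp [0.5721 0.083  0.2112] x [ 0.  0. -1.] y [0.275 0.961 0.001] z [ 0.961 -0.275  0.   ] q7 1.146 w 0.728 F [-2.2  0.4  5.9]
shift units [-0.01 -0.01 -0.07]
cur y hdg 74.01 want 74 world ccw -0.01 turn about x 0.01
```

View pics/g12.png

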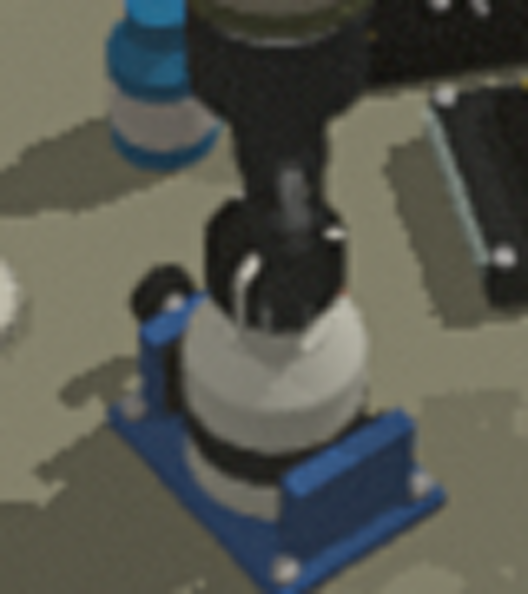

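```bash
python3 -c "
from fit import *
b=np.load('side9.npy')
for xy in((.5690,.0838),(.5700,.0835)): print(lines('side',b,*xy,.1665,rmin=.02,rmax=.0295))
"
```

```text
(np.float64(-25.2), array([-17.6,  86.5, 215.2]), 153.0, 35.0)
(np.float64(-26.6), array([-17.6,  70.9, 213. ]), 157.0, 36.0)
```

Emit:
arm_command([
  [[0.5,-0.01,0,0,-4],[0.5,-0.01,0,0,-4],[0.5,-0.01,0,0,-4],[0.5,-0.01,0,0,-4],[0.5,-0.01,0,0,-4],[0.5,0,0,0,0]],
])

```text
clock: 21.68
position: [0.5725, 0.0827, 0.2125]
ee_rot: [-0.026, 0.706, 0.026, 0.707]
ft_force: [-1.4, -0.6, 4.9]
grip_width: 0.726
```

```bash
python3 -c "
from ov import *
go([.5704,.0832,.2114],109)
b=manip.camera('side');np.save('side10.npy',b)
ov(b,'side',[],150,240,205,285,6.6,'g13')
for xy in((.5690,.0838),(.5700,.0835)): print(lines('side',b,*xy,.168,rmin=.02,rmax=.0295))
"
```

```text
t 21.6833 tcp [0.5725 0.0827 0.2125] x [ 0.001  0.    -1.   ] y [-0.073  0.997  0.   ] z [0.997 0.073 0.001] q7 1.485 w 0.726 F [-1.4 -0.6  4.9]
shift units [ 0.04  0.02 -0.08]
cur y hdg 94.19 want 109 world ccw 14.81 turn about x -14.81
(np.float64(-3.0), array([  nan, 115.3, 239.2]), 156.0, 34.0)
(np.float64(-3.3), array([  nan, 116.9, 236.9]), 157.0, 33.0)fit.py:42: RuntimeWarning: invalid value encountered in scalar divide
  a=ph+k*2*np.pi/3; d=np.angle(np.exp(1j*(th-a))); s=abs(d)<.6; pk.append(np.degrees(a+(d[s]*w[s]).sum()/w[s].sum()))
```

View pics/g13.png

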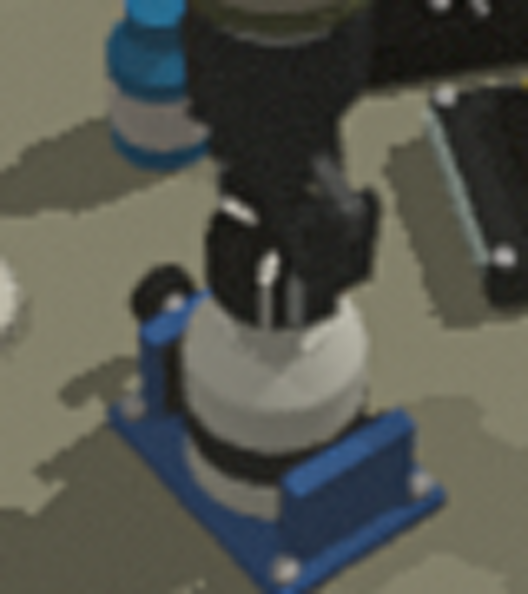

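Emit:
arm_command([
  [[0.5,-0.01,0,0,-3],[0.5,-0.005,0,0,-2],[0.5,-0.005,0,0,-2],[0.5,-0.005,0,0,-2],[0.5,0,0,0,0]],
])

```text
clock: 22.15
position: [0.5724, 0.0829, 0.2128]
ee_rot: [-0.08, 0.702, 0.08, 0.703]
ft_force: [-0.5, 0.1, 5.1]
grip_width: 0.725
```

Emit:
arm_command([
  [[0.5,0,0,0,-1],[0.5,0,0,0,-1],[0.5,0,0,0,0]],
])

```text
clock: 22.4
position: [0.5723, 0.0832, 0.2127]
ee_rot: [-0.092, 0.701, 0.092, 0.701]
ft_force: [-0.1, 1.3, 5.3]
grip_width: 0.725
```

Emit:
arm_command([
  [[0.5,0,0,0,-1],[0.5,0,0,0,0]],
])

```text
clock: 22.57
position: [0.5722, 0.0832, 0.2126]
ee_rot: [-0.098, 0.7, 0.098, 0.7]
ft_force: [-1.2, -0.1, 5.3]
grip_width: 0.725
```

Emit:
arm_command([
  [[0.5,0,0,0,-1],[0.5,0,0,0,0]],
])

```text
clock: 22.73
position: [0.5722, 0.0834, 0.2125]
ee_rot: [-0.104, 0.699, 0.104, 0.7]
ft_force: [-2.0, 0.4, 4.3]
grip_width: 0.723
```

Emit:
arm_command([
  [[0.5,0,0,0,-1],[0.5,0,0,0,0]],
])

```text
clock: 22.9
position: [0.572, 0.0832, 0.2122]
ee_rot: [-0.111, 0.698, 0.111, 0.698]
ft_force: [-1.0, 1.4, 4.3]
grip_width: 0.724
```

Emit:
arm_command([
  [[0.5,0,0,0,-1],[0.5,0,0,0,0]],
])

```text
clock: 23.07
position: [0.572, 0.0827, 0.2118]
ee_rot: [-0.117, 0.697, 0.117, 0.697]
ft_force: [1.0, 0.4, -1.1]
grip_width: 0.726
```

Emit:
arm_command([
  [[0.5,0,0,0,-1],[0.5,0,0,0,0]],
])

```text
clock: 23.23
position: [0.5719, 0.0827, 0.2118]
ee_rot: [-0.123, 0.697, 0.123, 0.696]
ft_force: [0.0, -0.3, -1.2]
grip_width: 0.726
```

```bash
python3 -c "
from ov import *
go([.5704,.0832,.2114],109)
b=manip.camera('side');np.save('side11.npy',b);a=manip.camera('top');
ov(b,'side',[],160,220,220,280,9,'g14')
for xy in((.5690,.0838),(.5700,.0835)): print(lines('side',b,*xy,.168,rmin=.02,rmax=.0295))
"
```

```text
t 23.2333 tcp [0.5719 0.0827 0.2118] x [-0.001 -0.    -1.   ] y [-0.343  0.939 -0.   ] z [ 0.939  0.343 -0.001] q7 1.752 w 0.726 F [ 0.  -0.3 -1.2]
shift units [ 0.02  0.04 -0.05]
cur y hdg 110.08 want 109 world ccw -1.08 turn about x 1.08
(np.float64(13.2), array([  nan, 132.8, 254.1]), 156.0, 35.0)
(np.float64(13.2), array([  nan, 134. , 252.1]), 158.0, 35.0)fit.py:42: RuntimeWarning: invalid value encountered in scalar divide
  a=ph+k*2*np.pi/3; d=np.angle(np.exp(1j*(th-a))); s=abs(d)<.6; pk.append(np.degrees(a+(d[s]*w[s]).sum()/w[s].sum()))
```

View pics/g14.png

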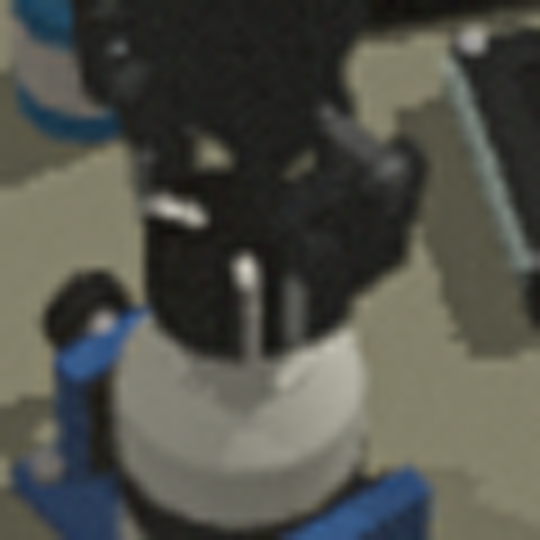

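Emit:
arm_command([
  [[0.5,0.04,0,0,0],[0.5,0.04,0,0,0],[0.5,0,0,0,0]],
])

```text
clock: 23.58
position: [0.5721, 0.0828, 0.21]
ee_rot: [-0.123, 0.696, 0.123, 0.696]
ft_force: [-0.2, -0.6, -1.3]
grip_width: 0.727
```

Sinking freely; continue.

Emit:
arm_command([
  [[0.5,0.04,0,0,0],[0.5,0.04,0,0,0],[0.5,0.04,0,0,0],[0.5,0,0,0,0]],
])

```text
clock: 23.92
position: [0.5719, 0.083, 0.2069]
ee_rot: [-0.123, 0.697, 0.123, 0.696]
ft_force: [-0.4, 0.5, -0.0]
grip_width: 0.723
```

Emit:
arm_command([
  [[0.5,0.03,0,0,0],[0.5,0.03,0,0,0],[0.5,0.0,0,0,0]],
])

```text
clock: 24.17
position: [0.5721, 0.0831, 0.206]
ee_rot: [-0.123, 0.696, 0.123, 0.696]
ft_force: [-0.8, -0.6, 1.1]
grip_width: 0.725
```

Emit:
arm_command([
  [[0.5,0.03,0,0,0],[0.5,0.02,0,0,0],[0.5,0.0,0,0,0],[0.5,0.0,0,0,0]],
])

```text
clock: 24.5
position: [0.5722, 0.0831, 0.2058]
ee_rot: [-0.123, 0.696, 0.123, 0.697]
ft_force: [-6.9, -0.8, 12.2]
grip_width: 0.728
```

```bash
python3 -c "
from ov import *
go([.5704,.0832,.2045],109)
b=manip.camera('side');np.save('side12.npy',b)
ov(b,'side',[],160,220,220,280,9,'g15')
"
```

```text
t 24.5 tcp [0.5722 0.0831 0.2058] x [ 0.001  0.001 -1.   ] y [-0.342  0.94   0.   ] z [0.94  0.342 0.001] q7 1.753 w 0.728 F [-6.9 -0.8 12.2]
shift units [ 0.05  0.03 -0.07]
cur y hdg 110.01 want 109 world ccw -1.01 turn about x 1.01
```

View pics/g15.png

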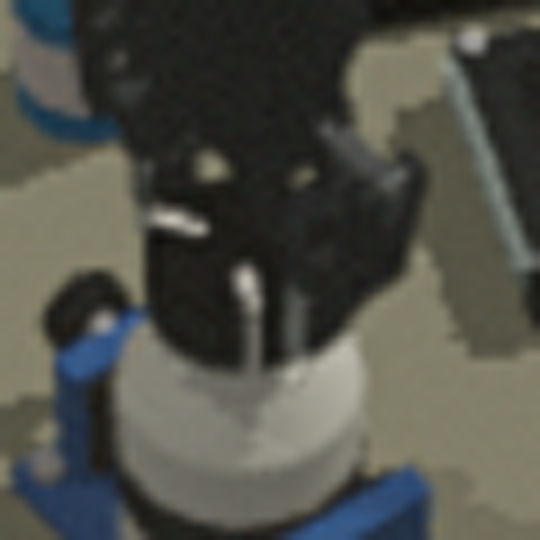

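Emit:
arm_command([
  [[0.5,-0.01,0,-0.02,0],[0.5,0,0,0,2],[0.5,0.01,0,0,4],[0.5,0.01,0,0,4],[0.5,0.01,0,0,4],[0.5,0.01,0,0,4],[0.5,0,0,0,0]],
], force=70)

```text
clock: 25.13
position: [0.5725, 0.083, 0.2049]
ee_rot: [-0.011, 0.706, 0.011, 0.708]
ft_force: [-0.1, -0.5, 7.5]
grip_width: 0.719
```

```bash
python3 -c "
from ov import *
go([.5704,.0832,.2045],109)
b=manip.camera('side');np.save('side13.npy',b)
ov(b,'side',[],160,220,220,280,9,'g16')
"
```

```text
t 25.1333 tcp [0.5725 0.083  0.2049] x [ 0.003  0.001 -1.   ] y [-0.031  1.     0.001] z [1.    0.031 0.003] q7 1.446 w 0.719 F [-0.1 -0.5  7.5]
shift units [ 0.02  0.01 -0.08]
cur y hdg 91.76 want 109 world ccw 17.24 turn about x -17.24
```

View pics/g16.png

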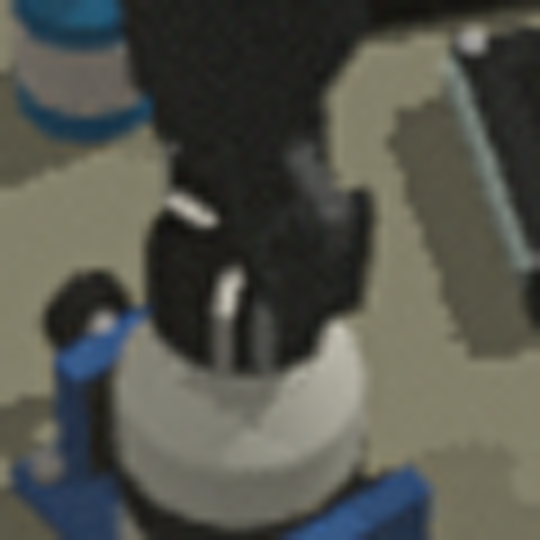

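Emit:
arm_command([
  [[0.5,0.01,0,0,4],[0.5,0.01,0,0,4],[0.5,0.01,0,0,4],[0.5,0.01,0,0,4],[0.5,0.01,0,0,4],[0.5,0.01,0,0,4],[0.5,0.01,0,0,4],[0.5,0.01,0,0,4],[0.5,0,0,0,0]],
])

```text
clock: 25.93
position: [0.5715, 0.0829, 0.2015]
ee_rot: [0.184, 0.683, -0.184, 0.683]
ft_force: [0.3, 0.3, -1.1]
grip_width: 0.718
```

Emit:
arm_command([
  [[0.5,0.01,0,0,4],[0.5,0.01,0,0,4],[0.5,0.01,0,0,4],[0.5,0.01,0,0,4],[0.5,0.01,0,0,4],[0.5,0.01,0,0,4],[0.5,0,0,0,0]],
])

```text
clock: 26.52
position: [0.5719, 0.0829, 0.2006]
ee_rot: [0.321, 0.63, -0.321, 0.63]
ft_force: [-0.1, 0.2, 3.4]
grip_width: 0.719
```

```bash
python3 -c "
from ov import *
go([.5704,.0832,.2045],109)
print(manip.get_obs()['torque'])
b=manip.camera('side');np.save('side13.npy',b)
ov(b,'side',[],160,220,220,280,9,'g17')
"
```

```text
t 26.5167 tcp [0.5719 0.0829 0.2006] x [ 0.001  0.    -1.   ] y [0.809 0.587 0.001] z [ 0.587 -0.809  0.   ] q7 0.514 w 0.719 F [-0.1  0.2  3.4]
shift units [-0.15 -0.04 -0.05]
cur y hdg 35.97 want 109 world ccw 73.03 turn about x -73.03
[-0.00721549 -0.00513365 -0.01375992]
```

View pics/g17.png

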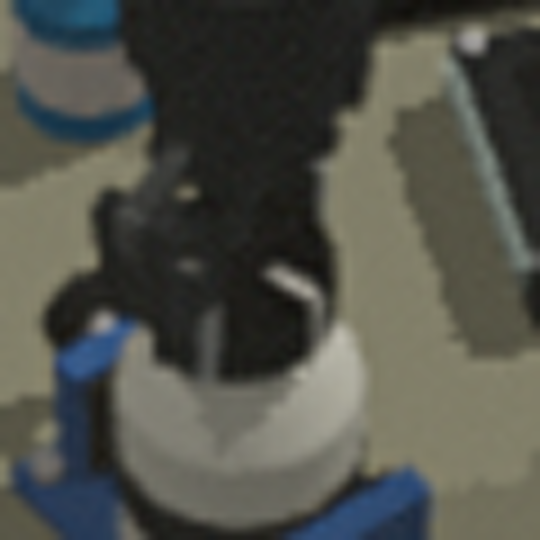

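Emit:
arm_command([
  [[0.5,0.01,0,0,4],[0.5,0.01,0,0,4],[0.5,0.01,0,0,4],[0.5,0.01,0,0,4],[0.5,0.005,0,0,4],[0.5,0,0,0,0]],
])

```text
clock: 27.07
position: [0.5726, 0.0827, 0.2006]
ee_rot: [0.426, 0.564, -0.425, 0.565]
ft_force: [0.4, 0.0, 9.1]
grip_width: 0.714
```

Emit:
arm_command([
  [[0.5,0,0,0,3],[0.5,0,0,0,3],[0.5,0,0,0,3],[0.5,0,0,0,3],[0.5,0,0,0,0]],
])

```text
clock: 27.48
position: [0.5726, 0.0826, 0.2006]
ee_rot: [0.483, 0.517, -0.481, 0.518]
ft_force: [0.1, -0.8, 10.2]
grip_width: 0.714
```

```bash
python3 -c "
from ov import *
go([.5704,.0832,.2045],-10)
print(manip.get_obs()['torque'])
"
```

```text
t 27.4833 tcp [0.5726 0.0826 0.2006] x [ 0.003  0.001 -1.   ] y [0.997 0.071 0.003] z [ 0.071 -0.997 -0.   ] q7 -0.016 w 0.714 F [ 0.1 -0.8 10.2]
shift units [-0.16 -0.09 -0.03]
cur y hdg 4.05 want -10 world ccw -14.05 turn about x 14.05
[-0.25380207  0.06319144 -0.01107948]
```

Emit:
arm_command([
  [[0.5,0,0,0,3],[0.5,0,0,0,3],[0.5,0,0,0,3],[0.5,0,0,0,3],[0.5,0,0,0,2],[0.5,0,0,0,0]],
], force=100)

```text
clock: 27.98
position: [0.5724, 0.0823, 0.2007]
ee_rot: [0.542, 0.455, -0.54, 0.456]
ft_force: [-2.3, -2.5, 12.3]
grip_width: 0.712
```

```bash
python3 -c "
from ov import *
go([.5704,.0832,.2045],-10)
print(manip.get_obs()['torque'])
b=manip.camera('side');np.save('side14.npy',b)
ov(b,'side',[],160,220,220,280,9,'g18')
"
```

```text
t 27.9833 tcp [0.5724 0.0823 0.2007] x [ 0.002  0.    -1.   ] y [ 0.985 -0.171  0.002] z [-0.171 -0.985 -0.   ] q7 -0.246 w 0.712 F [-2.3 -2.5 12.3]
shift units [-0.15 -0.09 -0.02]
cur y hdg -9.86 want -10 world ccw -0.14 turn about x 0.14
[-0.54164189  0.40018703  0.15148338]
```

View pics/g18.png

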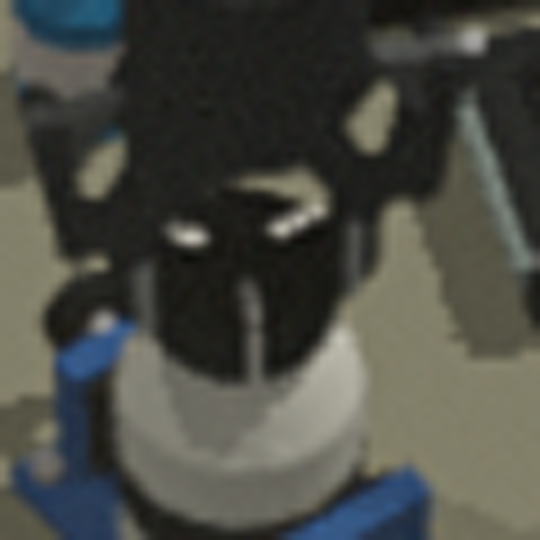

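```bash
python3 -c "
from fit import *
b=np.load('side14.npy')
for xy in((.5690,.0838),(.5700,.0835),(.5712,.0825)): print(lines('side',b,*xy,.1555,rmin=.014,rmax=.0285))
"
```

```text
(np.float64(13.8), array([ 18.4, 127.9, 256.5]), 139.0, 29.0)
(np.float64(15.0), array([ 20.2, 129.6, 253.7]), 142.0, 29.0)
(np.float64(16.8), array([ 24. , 130.5, 249.8]), 143.0, 28.0)
```

Emit:
arm_command([
  [[0.5,0,0,0,2],[0.5,0,0,0,2],[0.5,0,0,0,0]],
])

```text
clock: 28.28
position: [0.5725, 0.0823, 0.2007]
ee_rot: [0.557, 0.436, -0.556, 0.437]
ft_force: [-2.0, -3.6, 11.6]
grip_width: 0.709
```

```bash
python3 -c "
from ov import *
go([.5704,.0832,.2045],-10)
print(manip.get_obs()['torque'])
"
```

```text
t 28.2833 tcp [0.5725 0.0823 0.2007] x [ 0.003 -0.    -1.   ] y [ 0.971 -0.239  0.002] z [-0.239 -0.971 -0.001] q7 -0.312 w 0.709 F [-2.  -3.6 11.6]
shift units [-0.15 -0.09 -0.01]
cur y hdg -13.83 want -10 world ccw 3.83 turn about x -3.83
[-0.60350477  0.34086433  0.18487326]
```

Emit:
arm_command([
  [[0.5,-0.02,0,0,0],[0.3,0,0,0,0],[0.1,0,0,0,0],[0,0,0,0,0],[0,0,0,0,0],[0,-0.2,0,0,0],[0,-0.5,0,0,0],[0,-0.8,0,0,0],[0,-0.8,0,0,0],[0,-0.8,0,0,0],[0,-0.5,0,0,0],[0,0,0,0,0]],
])

```text
clock: 29.28
position: [0.5727, 0.0828, 0.2933]
ee_rot: [0.559, 0.435, -0.555, 0.436]
ft_force: [0.4, 0.9, 0.5]
grip_width: 1.001
```

Emit:
arm_command([
  [[0,0,-0.5,0,0],[0,0,-0.8,0,0],[0,0,-0.8,0,0],[0,0,-0.8,0,0],[0,0,-0.8,0,0],[0,0,-0.8,0,0],[0,0,-0.5,0,0],[0,0,0,0,0]],
])

```text
clock: 29.95
position: [0.4483, 0.1138, 0.2893]
ee_rot: [-0.557, -0.437, 0.557, -0.436]
ft_force: [1.4, 0.4, 1.2]
grip_width: 0.999
```

```bash
python3 -c "
from ov import *
go([.5704,.0832,.2045],-10)
b=manip.camera('side');a=manip.camera('top');np.save('side15.npy',b);np.save('top15.npy',a)
for xy in((.5690,.0838),(.5700,.0835)): print('side',lines('side',b,*xy,.1555,rmin=.014,rmax=.0285))
for xy in((.5712,.0822),): print('top',lines('top',a,*xy,.1555,rmin=.014,rmax=.0285))
for c,im,near in(('side',b,(186,246)),('top',a,(209,253))):
    m=blob(im.max(2)<60,near); m=cv2.morphologyEx(m.astype(np.uint8),cv2.MORPH_CLOSE,np.ones((7,7)))
    for u in(.1265,.1325): print(c,u,silfit(c,m,[(u,.0315),(u+.029,.0315)],(.5705,.083)))
c='top'; h=hsv(a); m=blob((h[...,0]<20)&(h[...,1]>150)&(h[...,2]>60),(238,404))
m2=cv2.morphologyEx(cv2.morphologyEx(m.astype(np.uint8),cv2.MORPH_CLOSE,np.ones((9,9))),cv2.MORPH_OPEN,cv2.getStructuringElement(cv2.MORPH_ELLIPSE,(15,15)))
print('funnel',silfit(c,m2,[(.098,.046),(.082,.046)],(.507,-.307)))
save(np.hstack([cv2.resize(a[170:250,215:290],(400,427),interpolation=2),cv2.resize(b[160:240,210:285],(400,427),interpolation=2)]),'g19')
save(np.hstack([cv2.resize(a,(390,292)),cv2.resize(b,(390,292))]),'g20')
"
```

```text
t 29.95 tcp [0.4483 0.1138 0.2893] x [-0.001  0.001 -1.   ] y [ 0.971 -0.239 -0.001] z [-0.239 -0.971 -0.001] q7 -0.603 w 0.999 F [1.4 0.4 1.2]
shift units [3.39 5.04 0.02]
cur y hdg -13.85 want -10 world ccw 3.85 turn about x -3.85
side (np.float64(9.8), array([ 12.5, 125.5, 252.1]), 153.0, 31.0)
side (np.float64(10.1), array([ 14. , 127.3, 249.1]), 153.0, 31.0)
top (np.float64(10.3), array([ 12.6, 127.2, 251.6]), 182.0, 23.0)
side 0.1265 (array([0.5699, 0.0866]), np.float64(68.2), np.uint64(354))
side 0.1325 (array([0.5676, 0.0823]), np.float64(73.4), np.uint64(354))
top 0.1265 (array([0.5711, 0.0828]), np.float64(61.0), np.uint64(465))
top 0.1325 (array([0.5705, 0.082 ]), np.float64(67.6), np.uint64(465))
funnel (array([ 0.5078, -0.309 ]), np.float64(51.0), np.uint64(1028))
```

View pics/g19.png

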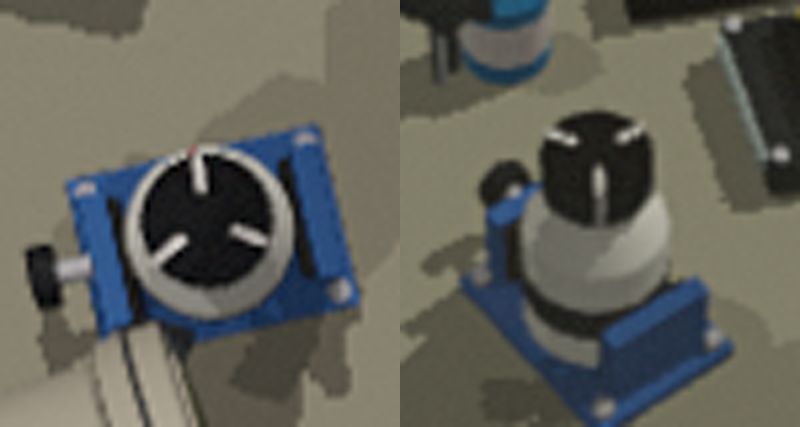

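View pics/g20.png

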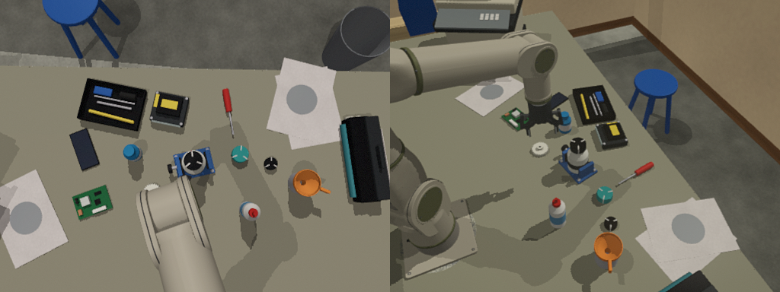

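The pictures show the cap level and centred, with a line at the arrow. The funnel is in the cup, the other items look where they were, and the gripper is clear. Handing in.

```bash
python3 -c "
from workcell import manip
print(manip.hand_in(), manip.get_obs()['clock'])"
```

```text
the job is handed in; nothing more can be done
the job is handed in; nothing more can be done
```

The funnel is standing in the steel cup and the black cap is screwed home on the jar. I handed the job in at about 30 s; no verdict is reported.

- **Funnel:** I carried it by its tab and set it in the cup. The last top view puts it at (0.508, -0.309), within about 2 mm of the cup axis I measured before placing it. It looked upright.
- **Cap on the threads:** I set the larger black cap on the neck with a line about 35° clockwise of the arrow, and felt contact at the predicted height. I turned it back about 36° until the upward force vanished, with the line at about 13° against the arrow at 13–14°. It then sank freely about 6 mm into the thread starts.
- **Tightening:** I turned it forward about 124°. It stopped sinking at about 90°, as the description says it should.
- **Last checks:** The cap looks level, and the top view centres it within about 1 mm of the mouth. A line is about 3° past the arrow, inside the 17° limit. The other things look unmoved and the gripper is open and clear.

**Disagreements:**
- The side camera's positions ran 1–3 mm off the top camera's, so I relied on the top view and contact forces.
- The drop measured about 6.4 mm instead of the stated 7.5 mm, possibly because the cap slid slightly in the pads. That makes the drop depth an inference.
- Resistance on tightening rose only slightly. I judged it tight from the angle and from the height no longer changing.

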